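# Unstack the check weights into their holders

## Robot

A 6-joint arm with a two-finger parallel gripper is mounted at the origin on a cart in front of the work surface, level with it; the furniture and walls round the work are solid. World frame = base frame: x ahead of the robot, y to its left, z up, the work surface at z = 0. Lengths are in m, angles in degrees, forces in N, time in s.
With the tool pointing down it reaches from about 0.3 to 0.775 m from the base axis. Payload 14.6 kg.
Tool frame: the origin (TCP) lies between the finger pads; the fingertips stand bot.nose_length ahead of it and the grasp point (between the pads) lies 5 mm behind it (bot.nose_length is the distance from the TCP to the fingertips, in m); z points along the fingers, x is the direction in which the jaws open and shut, and the axes are right-handed (so a half turn about z gives the same grasp; the last joint's range is limited). The gripper opens to 94 mm and grips with 3 to 60 N. Pads are 16 mm wide; open, the fingers measure 119 mm over their backs; the gripper's body (75 mm by 177 mm) begins 78 mm behind the grasp point.
Start: joints at [-72.685, 17.183, 87.147, -0, 75.671, -3.816], TCP at [0.198, -0.513, 0.219] pointing down, gripper open.
Joint ranges: [-173.82, 173.82], [-45.26, 126.66], [13.44, 144.39], [-59.66, 239.66], [0, 175.72], [-146.38, 146.38]. Speed limits (degrees/s): [127.2, 127.2, 147.25, 180, 180, 180].

## Interface

Orientations are given as a 3x3 rotation matrix whose columns are the frame's x, y, z axes.
In Python, from bench import bot gives the robot as it stands. The module is installed in compiled form; this text tells all that it offers.
- The arm moves only by the shell command python3 -m pendant 'ROWS' [FORCE]. ROWS is JSON, a list of rows, each an object with "twist": the turn, a rotation vector about the tool's x, y, z in degrees, a list of three; "linear": the shift along the tool's x, y, z in cm, a list of three; "claw": the opening, from 0 (shut) to 1 (fully open). A call has 1 to 10 rows; each row is the pose to reach, as a shift and turn from the pose commanded when the call began, along the tool's axes at that moment; what a row does not reach only later rows make up. A row lasts 1/12 s, in which the tool goes at most 41.7 mm and 7.16 degrees, less where a joint would pass 70% of its speed; a pose out of reach is approached as far as the arm can. A call with a gripper value outside its range is refused whole. The fingers move at their own pace and stop on an object; FORCE is the grip in N (left out, the last holds). Time passes only in rows, so rows that repeat a pose let the fingers close. It gives the time, the measured TCP pose, the force and the opening at its end, in the units of the state.
- bot.observe(): the state, without advancing time (a new reading comes with each control period).
- bot.capture(name): name is "scene" or "side" or "wrist"; returns the picture (420x560x3 uint8, red, green, blue); there is no depth.
- bot.calibration(name): a dict with "fx", "fy", "cx", "cy" (pixels), "eye" and "rotation" of the camera in the world; the wrist camera has in their place "T_tool_cam" (4x4, takes a point from camera to tool coordinates, whose origin is the TCP and whose axes are the tool frame's). Camera axes: x right, y down, z forward; pixel columns grow to the right and rows downward; lengths in m; the calibration is good to about 2 mm. A picture is of the moment at which its call begins: read the wrist's pose just before it. calibration takes no time and is no camera call.
- bot.job_done(): hands the job in, once; it reports no verdict.
The state is a dict: "time_s": time; "qpos": joint angles; "joint_vel": joint speeds; "joint_torque": joint torques, N m; "position": TCP position; "tool_rot": TCP orientation; "ft_force": force on the tool from outside, world axes, zero at the start; "moment": the same for the moment, N m; "width": finger opening in m.
Only numpy, scipy, OpenCV 4.12 (cv2) and the standard library are available. Lean on these libraries where they do the work, as an engineer would, in place of code of your own. Each camera call takes 0.05 s, during which the arm holds its last target.

## Task

The five brass check weights of the bench scale were left heaped in two piles on the packing table. Take the piles apart and put every weight, upright, flat down in the recess of its own white holder, the one made for its shape and size; never tip a weight over on the way.

Things in the scene. Friction and masses are not known exactly. Their poses are not given: they have to be found in the camera images.
- square_weight: Square brass slab weight, 54 x 54 x 20 mm, about 0.4 kg, x and y along its sides. Loose. Origin at the centre of its underside, z up. At the start it is the bottom of one of the two piles.
- large_round_weight: Round brass disc weight, diameter 54 mm, 20 mm high, about 0.36 kg. Loose. Origin at the centre of its underside, z up. At the start it is the bottom of the other pile.
- bar_weight: Oblong brass bar weight, 48 mm long (its x), 26 mm wide (its y), 16 mm high, about 0.15 kg. Loose. Origin at the centre of its underside, z up. At the start it is lying on the square weight or on the large round one.
- small_round_weight: Round brass disc weight, diameter 38 mm, 16 mm high, about 0.14 kg. Loose. Origin at the centre of its underside, z up. At the start it is lying on the other of these two bottom weights.
- knob_weight: Small pale brass weight, a round body of diameter 22 mm with a knob on top, 26 mm high in all, about 0.06 kg. Loose. Origin at the centre of its underside, z up. At the start it is standing on the bar weight or on the small round weight.
- square_holder: Holder of the square weight, 86 x 86 mm. White low block, 7 mm high, fixed to the table but standing somewhere else each time; origin at the centre of its underside, z up. Recess 3 mm deep with a black rubber floor, 4 mm above the table: 70 x 70 mm, sides along x and y.
- large_round_holder: Holder of the large round weight, 86 x 86 mm. White low block, 7 mm high, fixed to the table but standing somewhere else each time; origin at the centre of its underside, z up. Recess 3 mm deep with a black rubber floor, 4 mm above the table: round, diameter 70 mm.
- bar_holder: Holder of the bar weight, 80 mm along its x, 58 mm along its y. White low block, 7 mm high, fixed to the table but standing somewhere else each time; origin at the centre of its underside, z up. Recess 3 mm deep with a black rubber floor, 4 mm above the table: 64 mm along x, 42 mm along y.
- small_round_holder: Holder of the small round weight, 70 x 70 mm. White low block, 7 mm high, fixed to the table but standing somewhere else each time; origin at the centre of its underside, z up. Recess 3 mm deep with a black rubber floor, 4 mm above the table: round, diameter 54 mm.
- knob_holder: Holder of the knob weight, 54 x 54 mm. White low block, 7 mm high, fixed to the table but standing somewhere else each time; origin at the centre of its underside, z up. Recess 3 mm deep with a black rubber floor, 4 mm above the table: round, diameter 38 mm.
Not all that is in view belongs to the job. Leave any brown look-alike of the square_holder alone.

How it is judged:
By the outcome, as a careful person would: the job done as asked, in the order asked, and still so for the second after the job is handed in, with the robot touching nothing.
It also fails if it takes over 120 s, if anything falls off the work surface, if the arm or the gripper's body presses on something with over 40 N, if the wrist force passes 120 N, or if a joint passes its speed limit or range.

## Working session

There is one attempt and no reset: what is moved stays moved. The work goes in short steps, Python scripts to look and compute and a shell command to move; the robot and the scene stay as the last step left them, time stands still between calls to the robot, and variables do not carry over. Pictures are saved under pics/ and viewed, and the job is handed in when it is done.

```bash
mkdir -p pics
python3 - <<'E'
from bench import bot
import cv2
print(bot.nose_length, bot.observe())
for n in ["scene","side","wrist"]:
    im=bot.capture(n); cv2.imwrite(f"pics/{n}0.png",im[:,:,::-1]); print(n,bot.calibration(n))
E
```

```text
0.014 {'time_s': 0.0, 'qpos': array([-7.26856787e+01,  1.72161195e+01,  8.71817809e+01, -6.98484296e-04,
        7.56715214e+01, -3.81586100e+00]), 'joint_vel': array([ 0.01265401,  0.01438615,  0.04322119, -0.01445991,  0.00658591,
        0.13385284]), 'joint_torque': array([ 1.08856453e-03, -5.31806910e+01, -3.52737987e+01,  7.08793360e-02,
        2.44129321e-02, -8.02641716e-05]), 'position': array([ 0.19818484, -0.51277045,  0.2188707 ]), 'tool_rot': array([[ 3.60490815e-01, -9.32762689e-01, -3.71876457e-04],
       [-9.32761979e-01, -3.60491000e-01,  1.15321977e-03],
       [-1.20973849e-03, -6.88529138e-05, -9.99999266e-01]]), 'ft_force': array([-0.22097013,  0.12559021,  0.07715801]), 'moment': array([ 0.043408  ,  0.01306512, -0.00068009]), 'width': 0.09372750757410504}
scene {'fx': 483.4412120526919, 'fy': 483.4412120526919, 'cx': 275.6115574350249, 'cy': 213.42444051255623, 'eye': array([0.14741615, 0.77175058, 0.81754527]), 'rotation': array([[-0.85465473, -0.33691304,  0.39503784],
       [-0.51917861,  0.56094168, -0.64482401],
       [-0.00434357, -0.75619709, -0.6543295 ]])}
side {'fx': 538.9012330291104, 'fy': 538.9012330291104, 'cx': 275.77382445751454, 'cy': 204.51481387752816, 'eye': array([ 0.45811048, -1.05659419,  0.8644544 ]), 'rotation': array([[ 0.98979288, -0.08976164,  0.11069287],
       [-0.14247307, -0.60477089,  0.78355191],
       [-0.00338908, -0.79132485, -0.61138653]])}
wrist {'fx': 317.76272704990674, 'fy': 317.76272704990674, 'cx': 282.2544349272949, 'cy': 208.0860337453195, 'T_tool_cam': array([[ 9.99999974e-01, -1.64184672e-04,  1.55117468e-04,
         9.31248760e-04],
       [ 1.12103707e-04,  9.56965481e-01,  2.90201749e-01,
        -8.59173576e-02],
       [-1.96088741e-04, -2.90201724e-01,  9.56965475e-01,
        -1.65331637e-01],
       [ 0.00000000e+00,  0.00000000e+00,  0.00000000e+00,
         1.00000000e+00]])}
```

View pics/scene0.png

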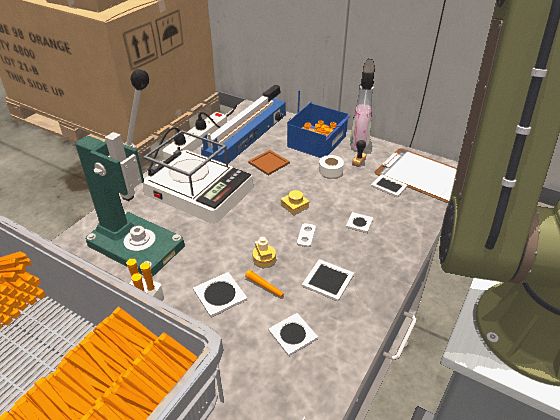

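View pics/side0.png

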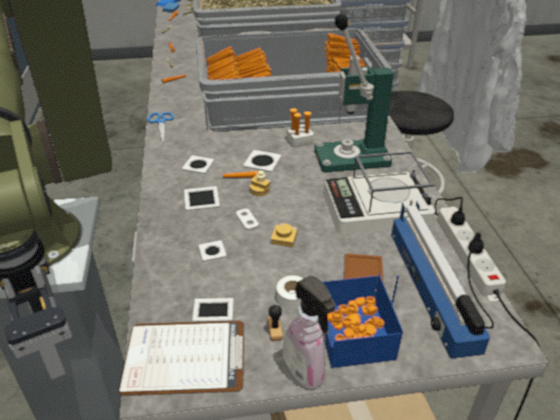

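View pics/wrist0.png

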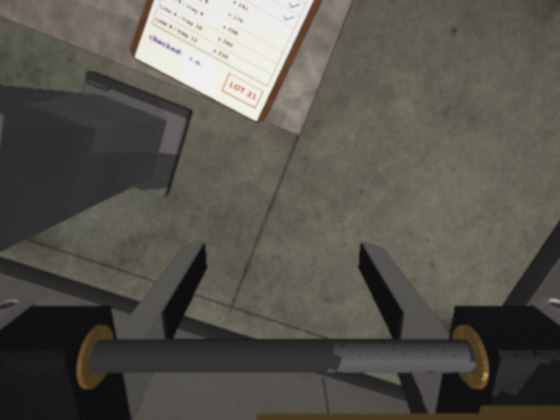

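The scene view shows pile A (round base, bar, knob) near (263,252) and pile B (square base, small round) near (295,201). The holders are: square (329,279), large round (219,293), small round (293,333), knob (360,222) and bar (390,185). I'll zoom in and measure them.

```bash
cat > h.py <<'E'
import numpy as np, cv2
from bench import bot
def ray(cal,px,z,pose=None):
    if 'eye' in cal: R=cal['rotation'];o=cal['eye']
    else:
        T=pose@cal['T_tool_cam'];R=T[:3,:3];o=T[:3,3]
    px=np.atleast_2d(np.array(px,float))
    d=np.c_[(px[:,0]-cal['cx'])/cal['fx'],(px[:,1]-cal['cy'])/cal['fy'],np.ones(len(px))]@R.T
    return o+d*((z-o[2])/d[:,2])[:,None]
def pose():
    s=bot.observe();T=np.eye(4);T[:3,:3]=s['tool_rot'];T[:3,3]=s['position'];return T
def rectify(im,cal,z,x0,x1,y0,y1,s,P=None):
    # top view: columns = -y (left = +y), rows = -x (up = +x); s px/m
    W=int((y1-y0)*s);H=int((x1-x0)*s)
    u,v=np.meshgrid(np.arange(W),np.arange(H))
    p=np.stack([x1-v/s,y1-u/s,np.full(u.shape,z)],-1)
    if 'eye' in cal: R=cal['rotation'];o=cal['eye']
    else:
        T=P@cal['T_tool_cam'];R=T[:3,:3];o=T[:3,3]
    c=(p-o)@R
    mx=c[...,0]/c[...,2]*cal['fx']+cal['cx'];my=c[...,1]/c[...,2]*cal['fy']+cal['cy']
    return cv2.remap(im,mx.astype('f4'),my.astype('f4'),cv2.INTER_CUBIC)
E
python3 - <<'E'
from h import *
cals={n:bot.calibration(n) for n in("scene","side")}
im={n:cv2.imread(f"pics/{n}0.png") for n in cals}
for n in cals:
    cv2.imwrite(f"pics/r_{n}.png",rectify(im[n],cals[n],0.007,0.15,0.75,-0.35,0.4,1000))
a=cv2.resize(im['scene'][180:290,220:340],None,fx=5,fy=5,interpolation=2)
cv2.imwrite("pics/za.png",a)
b=cv2.resize(im['side'][160:255,230:310],None,fx=6,fy=6,interpolation=2)
cv2.imwrite("pics/zb.png",b)
pts={'sq':[(329,279),(202,198)],'lr':[(219,293),(262,160)],'sr':[(293,333),(198,164)],'kn':[(360,222),(212,250)],'bar':[(390,185),(213,309)],'A':[(264,258),(260,190)],'B':[(295,203),(285,237)],'brown':[(269,162),(362,268)]}
for k,(p,q) in pts.items(): print(k,ray(cals['scene'],p,.007)[0].round(4),ray(cals['side'],q,.007)[0].round(4))
E
```

```text
sq [0.4203 0.1017 0.007 ] [0.4243 0.0989 0.007 ]
lr [0.6053 0.2597 0.007 ] [0.6039 0.2582 0.007 ]
sr [0.418  0.2663 0.007 ] [0.4186 0.2645 0.007 ]
kn [ 0.4383 -0.1079  0.007 ] [ 0.4404 -0.1086  0.007 ]
bar [ 0.4295 -0.2906  0.007 ] [ 0.4334 -0.2906  0.007 ]
A [0.5779 0.1217 0.007 ] [0.5804 0.1119 0.007 ]
B [ 0.6148 -0.089   0.007 ] [ 0.6171 -0.0879  0.007 ]
brown [ 0.7725 -0.2133  0.007 ] [ 0.7724 -0.2182  0.007 ]
```

View pics/r_scene.png

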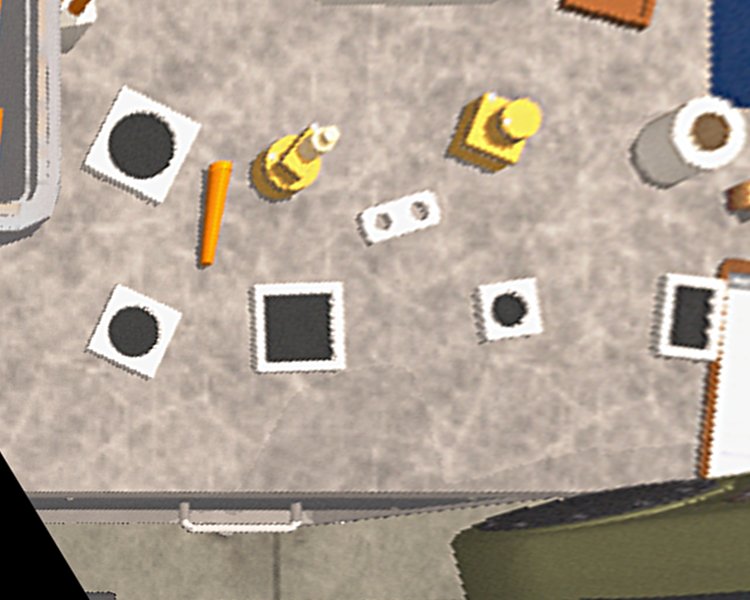

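View pics/r_side.png

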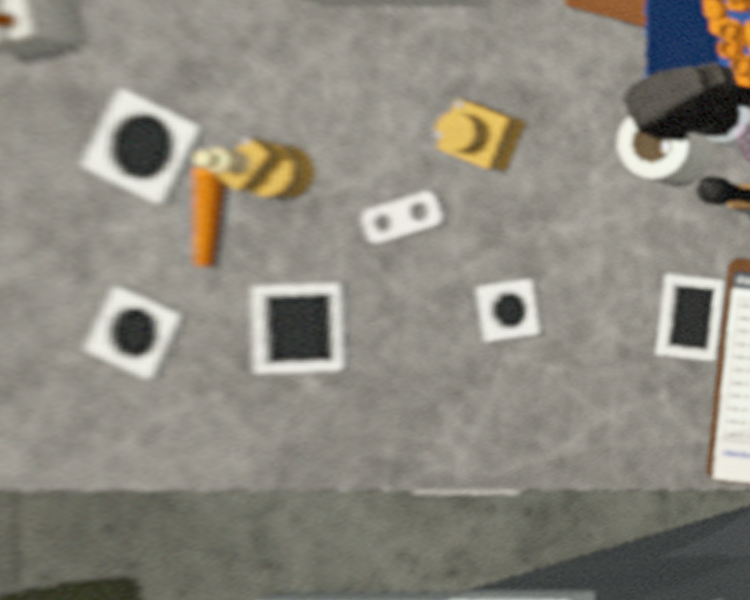

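View pics/za.png

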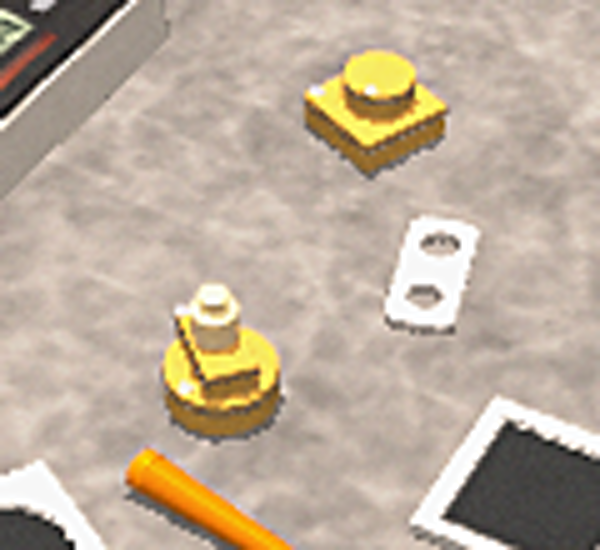

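View pics/zb.png

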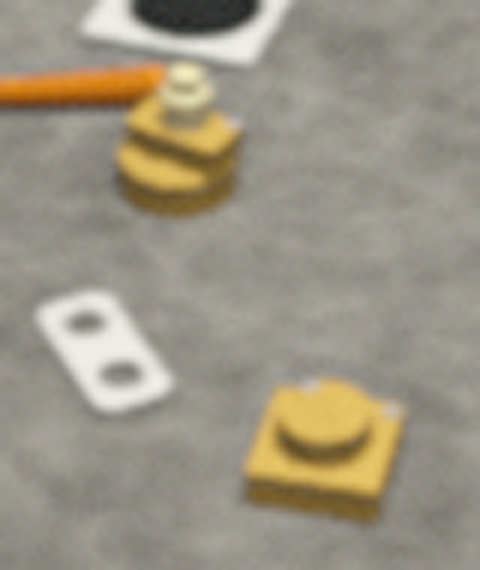

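Pile A is large round, bar, then knob. Pile B is square with the small round on top. The white plate with two holes and the carrot are clutter. Next I'll compute the knob position and a move to hover where the wrist camera can see the piles.

```bash
cat >> h.py <<'E'
def delta(tx,ty,tz,yaw=None,base=None):
    """shift in cm along current tool axes and turn vector so tool points down w/ jaw x axis at yaw (deg, mod 180)."""
    from scipy.spatial.transform import Rotation as Ro
    P=pose() if base is None else base
    R=P[:3,:3]
    lin=R.T@(np.array([tx,ty,tz])-P[:3,3])*100
    cur=np.degrees(np.arctan2(R[1,0],R[0,0]))
    if yaw is None: yaw=cur
    out=[]
    for k in (-180,0,180,360):
        c=np.radians(yaw+k)
        Rt=np.array([[np.cos(c),np.sin(c),0],[np.sin(c),-np.cos(c),0],[0,0,-1]])
        rv=np.degrees(Ro.from_matrix(R.T@Rt).as_rotvec())
        out.append((abs(rv[2]),rv))
    rv=min(out,key=lambda o:o[0])[1]
    print('pos',P[:3,3].round(4),'yaw %.1f'%cur,'lin',lin.round(2),'twist',rv.round(1),'q6 %.1f'%bot.observe()['qpos'][5])
E
python3 - <<'E'
from h import *
cs,cd=bot.calibration('scene'),bot.calibration('side')
print(ray(cs,(263,238.4),.062),ray(cd,(261.3,171.7),.062))
# small round top z .036 : scene za (380,70); side zb (325,410)
print(ray(cs,(220+380/5,180+70/5),.036),ray(cd,(230+325/6,160+410/6),.036))
delta(.53,.06,.25,0)
delta(.53,.06,.25,90)
E
```

```text
[[0.58326052 0.11535833 0.062     ]] [[0.58575809 0.11792977 0.062     ]]
[[ 0.61390596 -0.09135031  0.036     ]] [[ 0.61464765 -0.0894836   0.036     ]]
pos [ 0.1982 -0.5128  0.219 ] yaw -68.9 lin [-41.47 -51.6   -3.06] twist [ -0.    0.  -68.9] q6 -3.8
pos [ 0.1982 -0.5128  0.219 ] yaw -68.9 lin [-41.47 -51.6   -3.06] twist [ 0.   0.1 21.1] q6 -3.8
```

```bash
python3 -m pendant '[{"twist":[0,0,-69],"linear":[-44.7,-58.6,0],"claw":1},{"twist":[0,0,-69],"linear":[-44.7,-58.6,0],"claw":1},{"twist":[0,0,-69],"linear":[-44.7,-58.6,0],"claw":1},{"twist":[0,0,-69],"linear":[-44.7,-58.6,0],"claw":1},{"twist":[0,0,-69],"linear":[-44.7,-58.6,0],"claw":1},{"twist":[0,0,-69],"linear":[-44.7,-58.6,0],"claw":1},{"twist":[0,0,-69],"linear":[-44.7,-58.6,0],"claw":1},{"twist":[0,0,-69],"linear":[-44.7,-58.6,0],"claw":1},{"twist":[0,0,-69],"linear":[-44.7,-58.6,0],"claw":1},{"twist":[0,0,-69],"linear":[-44.7,-58.6,0],"claw":1}]' 15; python3 -c "
from h import *
delta(.58,.115,.22,0)"
```

```text
time_s: 0.98
position: [0.4167, -0.1559, 0.2196]
tool_rot: [[1.0, 0.009, 0.0], [0.009, -1.0, -0.0], [0.0, 0.0, -1.0]]
ft_force: [0.1, -0.9, 0.2]
width: 0.0939
pos [ 0.4167 -0.1559  0.2196] yaw 0.5 lin [ 16.57 -26.94  -0.05] twist [ 0.  -0.   0.5] q6 -25.7
```

```bash
python3 -m pendant '[{"twist":[0,0,0.5],"linear":[16.5,-26.5,0],"claw":0.6},{"twist":[0,0,0.5],"linear":[16.5,-26.5,0],"claw":0.6},{"twist":[0,0,0.5],"linear":[16.5,-26.5,0],"claw":0.6},{"twist":[0,0,0.5],"linear":[16.5,-26.5,0],"claw":0.6},{"twist":[0,0,0.5],"linear":[16.5,-26.5,0],"claw":0.6},{"twist":[0,0,0.5],"linear":[16.5,-26.5,0],"claw":0.6},{"twist":[0,0,0.5],"linear":[16.5,-26.5,0],"claw":0.6},{"twist":[0,0,0.5],"linear":[16.5,-26.5,0],"claw":0.6},{"twist":[0,0,0.5],"linear":[16.5,-26.5,0],"claw":0.6},{"twist":[0,0,0.5],"linear":[16.5,-26.5,0],"claw":0.6}]'
python3 - <<'E'
from h import *
P=pose();np.save('P1.npy',P)
im=bot.capture('wrist')[:,:,::-1];cv2.imwrite('pics/w1.png',im)
print(P[:3,3],bot.observe()['joint_vel'].round(1))
c=bot.calibration('wrist')
for z in(.062,.036,.02,.007):
    cv2.imwrite(f'pics/w1_{int(z*1000)}.png',rectify(im,c,z,.5,.67,0.03,.2,3500,P))
E
```

```text
time_s: 1.82
position: [0.5805, 0.1082, 0.2186]
tool_rot: [[1.0, -0.005, -0.001], [-0.005, -1.0, -0.0], [-0.001, 0.0, -1.0]]
ft_force: [0.0, -0.6, -1.3]
width: 0.057
[0.58045498 0.10818315 0.21864049] [-1.2 -1.3  0.7 -0.   0.  -0. ]
```

View pics/w1.png

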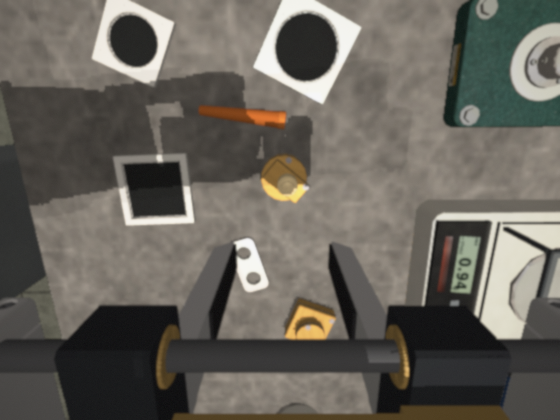

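View pics/w1_36.png

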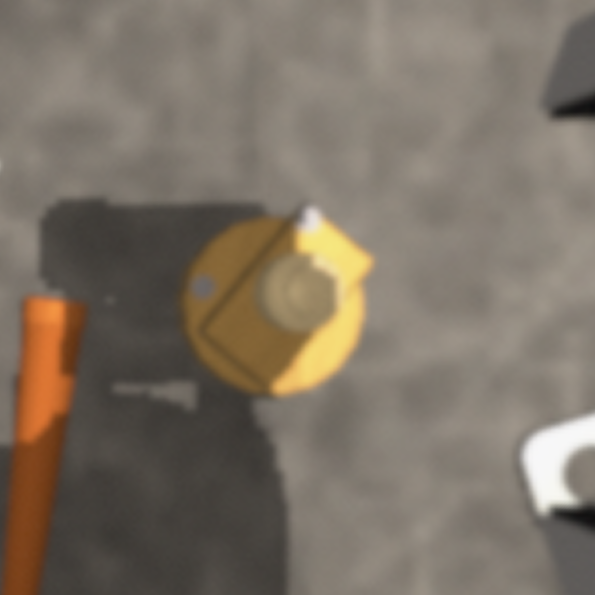

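Wrist view: pile A is at (285,180), with the bar running diagonally and the knob on it, no carrot contact. Pile B is at (310,320).

View pics/w1_62.png

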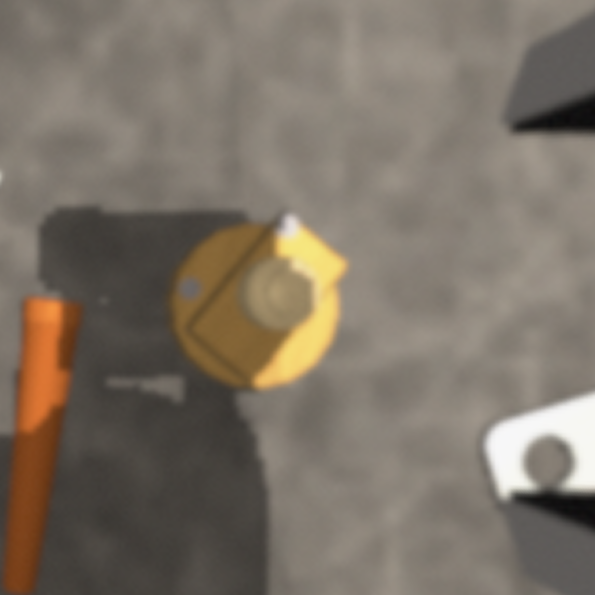

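Run:
```python
import cv2
a=cv2.imread('pics/w1.png');cv2.imwrite('pics/w1c.png',cv2.resize(a[140:220,245:325],None,fx=7,fy=7,interpolation=2))
```

```text
(no output)
```

View pics/w1c.png

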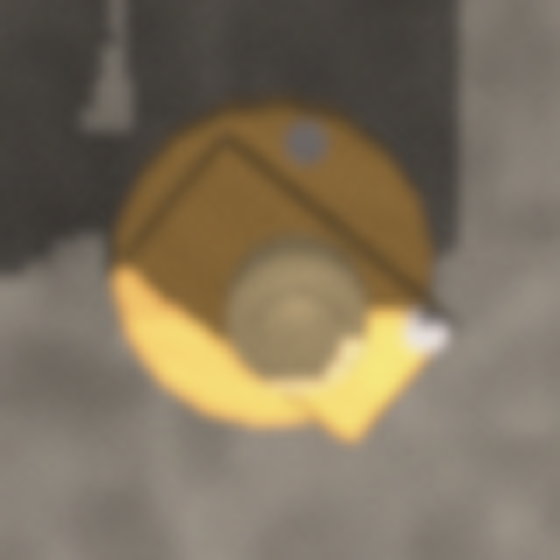

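```bash
python3 -m pendant '[{"twist":[0,0,0],"linear":[0.5,-0.9,3],"claw":0.45},{"twist":[0,0,0],"linear":[0.5,-0.9,7],"claw":0.45},{"twist":[0,0,0],"linear":[0.5,-0.9,11],"claw":0.45},{"twist":[0,0,0],"linear":[0.5,-0.9,13],"claw":0.45},{"twist":[0,0,0],"linear":[0.5,-0.9,13],"claw":0.45},{"twist":[0,0,0],"linear":[0.5,-0.9,13],"claw":0.45}]'
python3 - <<'E'
from h import *
delta(.586,.118,.053,0)
print(bot.observe()['joint_vel'].round(1))
im=bot.capture('wrist')[:,:,::-1];cv2.imwrite('pics/w2.png',im)
E
```

```text
time_s: 2.37
position: [0.5854, 0.1155, 0.0898]
tool_rot: [[1.0, -0.008, -0.001], [-0.008, -1.0, -0.0], [-0.001, 0.0, -1.0]]
ft_force: [0.3, -1.1, 1.5]
width: 0.0425
pos [0.5854 0.1155 0.0898] yaw -0.4 lin [ 0.06 -0.26  3.68] twist [ 0.   0.  -0.4] q6 8.1
[ 0.3 -2.3 -2.3  0.1  0.5  0.1]
```

View pics/w2.png

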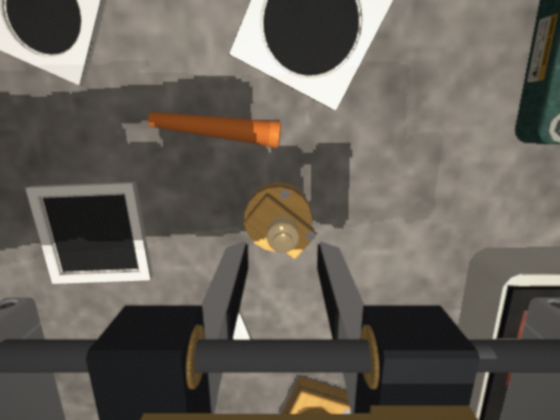

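The knob top is at (284,233), centred between the fingers at about 245 and 320.

```bash
python3 - <<'E'
from h import *
c=bot.calibration('wrist');P=pose()
print(ray(c,(284,235),.062,P),ray(c,(284,235),.056,P)); delta(.586,.118,.053,0)
E
python3 -m pendant '[{"twist":[0,0,-0.4],"linear":[0.1,-0.1,1.5],"claw":0.45},{"twist":[0,0,-0.4],"linear":[0.1,-0.2,3],"claw":0.45},{"twist":[0,0,-0.4],"linear":[0.1,-0.2,3.6],"claw":0.45},{"twist":[0,0,-0.4],"linear":[0.1,-0.2,3.6],"claw":0.45},{"twist":[0,0,-0.4],"linear":[0.1,-0.2,3.6],"claw":0.45}]'
python3 - <<'E'
from h import *
im=bot.capture('wrist')[:,:,::-1];cv2.imwrite('pics/w3.png',im[150:420,140:420])
im=bot.capture('scene')[:,:,::-1];cv2.imwrite('pics/s3.png',cv2.resize(im[180:300,200:340],None,fx=4,fy=4))
E
```

```text
[[0.58876791 0.12265787 0.062     ]] [[0.58879102 0.12027363 0.056     ]]
pos [0.5862 0.1158 0.0913] yaw -0.4 lin [-0.03 -0.22  3.83] twist [-0.  -0.1 -0.4] q6 8.1
time_s: 2.83
position: [0.5873, 0.1184, 0.055]
tool_rot: [[1.0, 0.0, 0.002], [0.0, -1.0, 0.0], [0.002, -0.0, -1.0]]
ft_force: [-0.9, 0.3, 0.2]
width: 0.0424
```

View pics/w3.png

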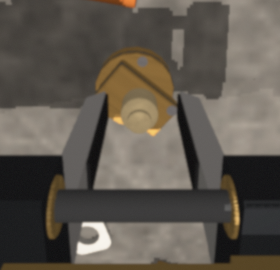

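View pics/s3.png

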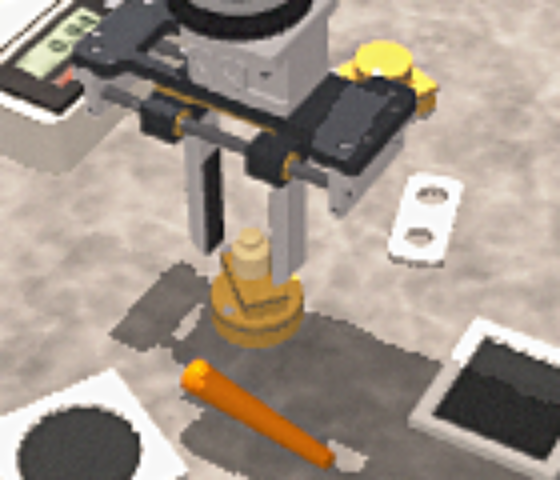

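Run:
```python
from h import *
c=bot.calibration('wrist');P=pose();print(P[:3,3])
for z in(.062,.052): print(ray(c,[(280,265),(281,258)],z,P).round(4))
```

```text
[0.58735058 0.11844662 0.05502201]
[[0.5874 0.1221 0.062 ]
 [0.5879 0.1263 0.062 ]]
[[0.5873 0.117  0.052 ]
 [0.5879 0.1215 0.052 ]]
```

```bash
python3 -m pendant '[{"twist":[0,0,0],"linear":[0,-0.15,0.1],"claw":0.4},{"twist":[0,0,0],"linear":[0,-0.15,0.1],"claw":0.35},{"twist":[0,0,0],"linear":[0,-0.15,0.1],"claw":0.3},{"twist":[0,0,0],"linear":[0,-0.15,0.1],"claw":0.2},{"twist":[0,0,0],"linear":[0,-0.15,0.1],"claw":0.1},{"twist":[0,0,0],"linear":[0,-0.15,0.1],"claw":0.1},{"twist":[0,0,0],"linear":[0,-0.15,0.1],"claw":0.1}]' 12
python3 - <<'E'
from h import *
im=bot.capture('wrist')[:,:,::-1];cv2.imwrite('pics/w4.png',im[150:420,140:420])
im=bot.capture('side')[:,:,::-1];cv2.imwrite('pics/s4.png',cv2.resize(im[120:230,200:320],None,fx=4,fy=4))
E
```

```text
time_s: 3.52
position: [0.5867, 0.12, 0.0525]
tool_rot: [[1.0, 0.0, 0.0], [0.0, -1.0, 0.0], [0.0, -0.0, -1.0]]
ft_force: [-1.0, 0.2, 1.8]
width: 0.0214
```

View pics/w4.png

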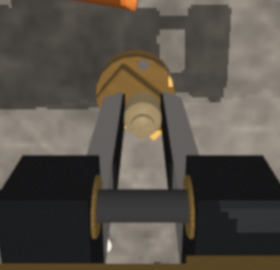

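View pics/s4.png

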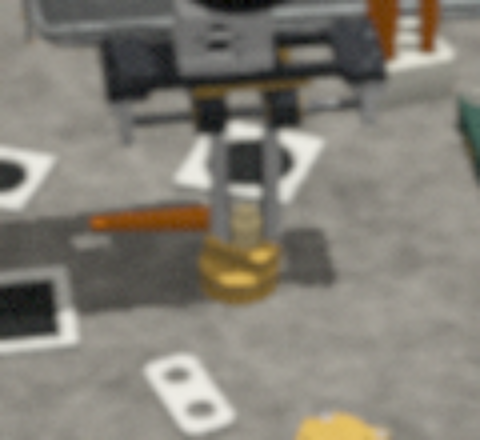

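```bash
python3 -m pendant '[{"twist":[0,0,0],"linear":[0,0,-2],"claw":0.1},{"twist":[0,0,0],"linear":[0,0,-5],"claw":0.1},{"twist":[0,0,0],"linear":[-2,3,-6],"claw":0.1},{"twist":[0,0,0],"linear":[-4,6,-6],"claw":0.1},{"twist":[0,0,0],"linear":[-6,9.5,-6],"claw":0.1},{"twist":[0,0,0],"linear":[-8,13,-6],"claw":0.1},{"twist":[0,0,0],"linear":[-10,16.5,-6],"claw":0.1},{"twist":[0,0,0],"linear":[-12.5,19.5,-6],"claw":0.1},{"twist":[0,0,0],"linear":[-14,22,-5],"claw":0.1},{"twist":[0,0,0],"linear":[-14.7,22.8,-4],"claw":0.1}]' 12;python3 -m pendant '[{"twist":[0,0,0],"linear":[0,0,0],"claw":0.1},{"twist":[0,0,0],"linear":[0,0,0],"claw":0.1},{"twist":[0,0,0],"linear":[0,0,0],"claw":0.1}]'
python3 - <<'E'
from h import *
delta(.44,-.1085,.022,0);P=pose()
im=bot.capture('wrist')[:,:,::-1];cv2.imwrite('pics/w5.png',im)
cv2.imwrite('pics/w5r.png',rectify(im,bot.calibration('wrist'),.007,.36,.52,-.19,-.03,3500,P))
im=bot.capture('side')[:,:,::-1];cv2.imwrite('pics/s5.png',cv2.resize(im[170:290,140:300],None,fx=4,fy=4))
E
```

```text
time_s: 4.45
position: [0.4382, -0.1107, 0.0926]
tool_rot: [[1.0, -0.002, 0.001], [-0.002, -1.0, -0.001], [0.001, 0.001, -1.0]]
ft_force: [0.4, 0.3, -1.1]
width: 0.0211
time_s: 4.7
position: [0.4404, -0.1077, 0.0929]
tool_rot: [[1.0, 0.001, 0.001], [0.001, -1.0, -0.0], [0.001, 0.0, -1.0]]
ft_force: [0.1, 0.1, -0.2]
width: 0.0214
pos [ 0.4404 -0.1077  0.0929] yaw 0.1 lin [-0.05  0.08  7.09] twist [ 0.  -0.   0.1] q6 -18.4
```

View pics/w5.png

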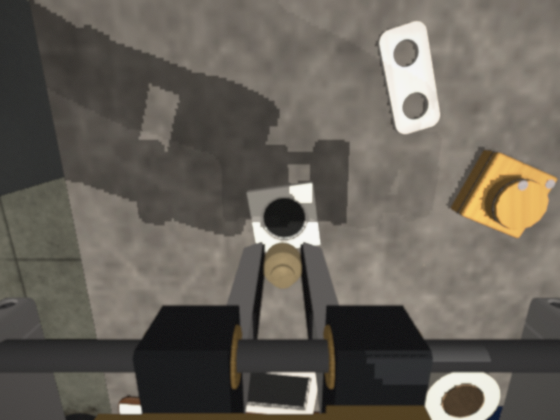

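View pics/w5r.png

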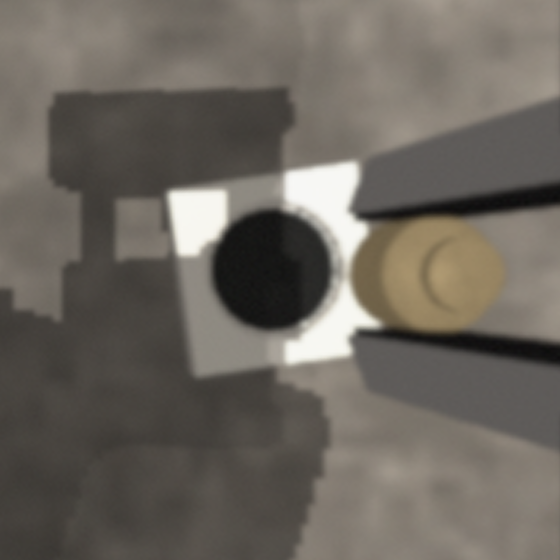

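View pics/s5.png

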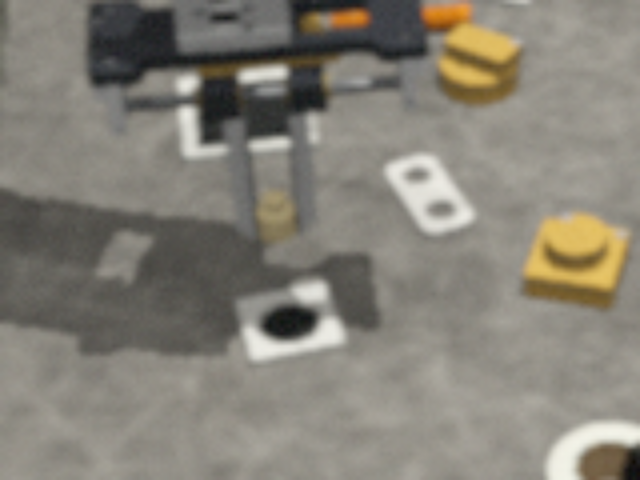

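```bash
python3 -m pendant '[{"twist":[0,0,0],"linear":[0.1,0,3],"claw":0.1},{"twist":[0,0,0],"linear":[0.1,0,5.5],"claw":0.1},{"twist":[0,0,0],"linear":[0.1,0,6.5],"claw":0.1},{"twist":[0,0,0],"linear":[0.1,0,6.9],"claw":0.1},{"twist":[0,0,0],"linear":[0.1,0,7.1],"claw":0.1},{"twist":[0,0,0],"linear":[0.1,0,7.1],"claw":0.1},{"twist":[0,0,0],"linear":[0.1,0,7.1],"claw":0.1}]'
python3 - <<'E'
from h import *
print(pose()[:3,3])
im=bot.capture('wrist')[:,:,::-1];cv2.imwrite('pics/w6.png',cv2.resize(im[180:340,200:360],None,fx=3,fy=3))
im=bot.capture('side')[:,:,::-1];cv2.imwrite('pics/s6.png',cv2.resize(im[200:270,170:250],None,fx=6,fy=6))
im=bot.capture('scene')[:,:,::-1];cv2.imwrite('pics/c6.png',cv2.resize(im[170:250,310:410],None,fx=6,fy=6))
E
```

```text
time_s: 5.38
position: [0.4414, -0.1082, 0.0225]
tool_rot: [[1.0, 0.001, 0.002], [0.001, -1.0, -0.0], [0.002, 0.0, -1.0]]
ft_force: [0.1, -0.2, -1.0]
width: 0.0215
[ 0.44144043 -0.10821728  0.02245966]
```

View pics/w6.png

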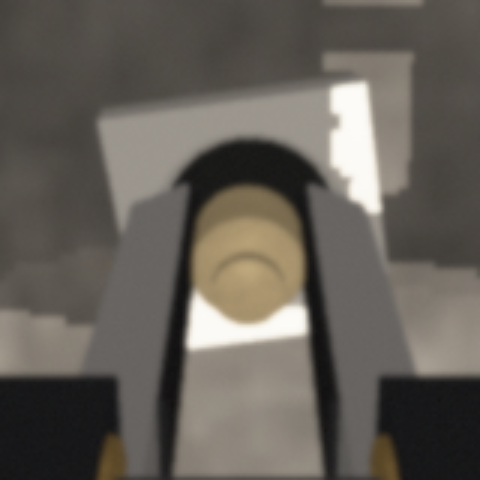

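View pics/s6.png

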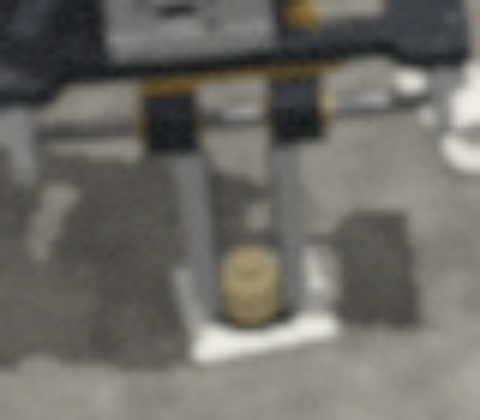

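View pics/c6.png

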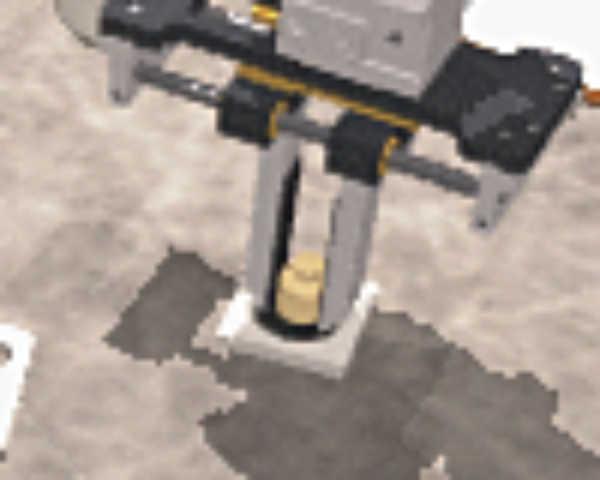

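The knob sits inside the recess ring and is centred. Now I'll release it, just above the floor.

```bash
python3 -m pendant '[{"twist":[0,0,0],"linear":[0,0,0.1],"claw":0.1},{"twist":[0,0,0],"linear":[0,0,0.1],"claw":0.1},{"twist":[0,0,0],"linear":[0,0,0.1],"claw":0.28},{"twist":[0,0,0],"linear":[0,0,0.1],"claw":0.34},{"twist":[0,0,0],"linear":[0,0,0.1],"claw":0.42},{"twist":[0,0,0],"linear":[0,0,0.1],"claw":0.42},{"twist":[0,0,0],"linear":[0,0,-2],"claw":0.42},{"twist":[0,0,0],"linear":[0,0,-6],"claw":0.42},{"twist":[0,0,0],"linear":[0,0,-9],"claw":0.42}]'
python3 - <<'E'
from h import *
print(pose()[:3,3])
im=bot.capture('wrist')[:,:,::-1];cv2.imwrite('pics/w7.png',im)
delta(.584,.118,.12,51)
delta(.584,.118,.12,-39)
E
```

```text
time_s: 6.28
position: [0.4406, -0.1081, 0.1132]
tool_rot: [[1.0, 0.0, -0.001], [0.0, -1.0, 0.0], [-0.001, -0.0, -1.0]]
ft_force: [0.3, -0.7, -0.2]
width: 0.0392
[ 0.4405564  -0.10805745  0.11321041]
pos [ 0.4429 -0.1088  0.1184] yaw 0.0 lin [ 14.12 -22.67  -0.11] twist [  0.3  -0.3 -51. ] q6 -18.4
pos [ 0.4429 -0.1088  0.1184] yaw 0.0 lin [ 14.12 -22.67  -0.11] twist [-0.  -0.4 39. ] q6 -18.4
```

View pics/w7.png

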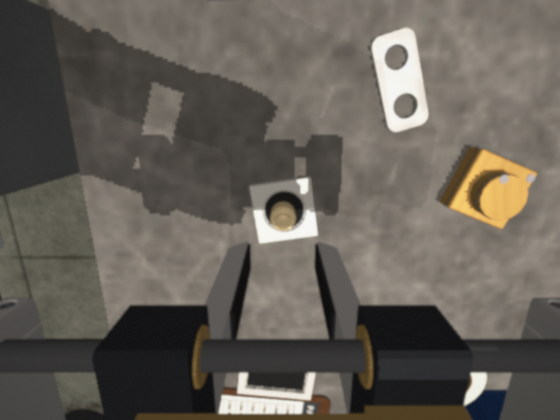

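The knob weight is upright and centred in its recess (283,213). Next is the bar, with the jaws across its width.

```bash
python3 -m pendant '[{"twist":[0,0,-6],"linear":[1.5,-2.5,0],"claw":0.55},{"twist":[0,0,-12],"linear":[3.5,-5.5,0],"claw":0.55},{"twist":[0,0,-19],"linear":[5.5,-8.5,0],"claw":0.55},{"twist":[0,0,-26],"linear":[7.5,-12,0],"claw":0.55},{"twist":[0,0,-33],"linear":[9.5,-15.5,0],"claw":0.55},{"twist":[0,0,-40],"linear":[12,-19,0],"claw":0.55},{"twist":[0,0,-46],"linear":[13.5,-21.5,0],"claw":0.55},{"twist":[0,0,-51],"linear":[14.1,-22.7,0],"claw":0.55},{"twist":[0,0,-51],"linear":[14.1,-22.7,0],"claw":0.55},{"twist":[0,0,-51],"linear":[14.1,-22.7,0],"claw":0.55}]'; python3 -m pendant '[{"twist":[0,0,0],"linear":[0,0,0],"claw":0.55},{"twist":[0,0,0],"linear":[0,0,0],"claw":0.55}]'
python3 - <<'E'
from h import *
P=pose();print(P[:3,3])
im=bot.capture('wrist')[:,:,::-1];cv2.imwrite('pics/w8.png',im)
c=bot.calibration('wrist')
cv2.imwrite('pics/w8r.png',rectify(im,c,.036,.52,.66,.05,.19,4000,P))
im=bot.capture('scene')[:,:,::-1];cv2.imwrite('pics/c8.png',rectify(im,bot.calibration('scene'),.036,.52,.66,.05,.19,4000))
E
```

```text
time_s: 7.17
position: [0.5813, 0.1191, 0.1108]
tool_rot: [[0.63, 0.777, -0.001], [0.777, -0.63, -0.0], [-0.001, -0.001, -1.0]]
ft_force: [-0.2, -0.4, 0.6]
width: 0.0515
time_s: 7.33
position: [0.5813, 0.1178, 0.1115]
tool_rot: [[0.631, 0.775, -0.0], [0.775, -0.631, -0.0], [-0.0, -0.0, -1.0]]
ft_force: [-0.9, 0.0, 0.2]
width: 0.0518
[0.58132319 0.11784353 0.11152435]
```

View pics/w8r.png

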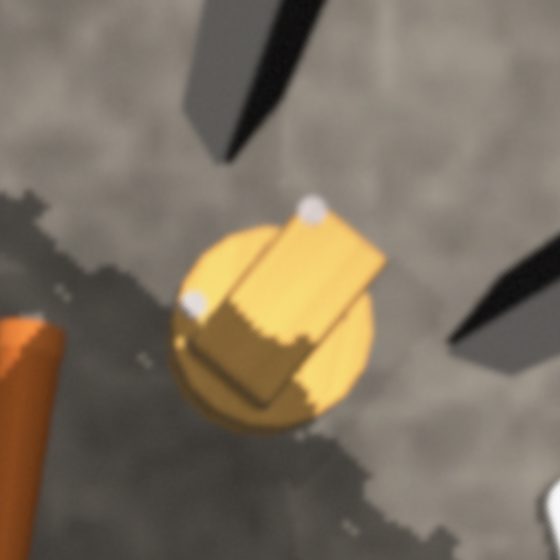

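View pics/w8.png

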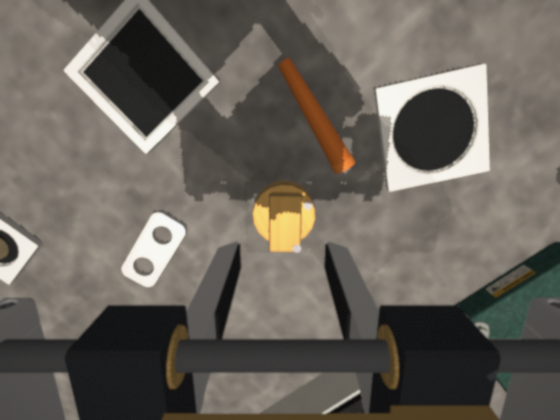

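```bash
python3 -m pendant '[{"twist":[0,0,0],"linear":[0.2,0.2,2.5],"claw":0.55},{"twist":[0,0,0],"linear":[0.2,0.2,5],"claw":0.55},{"twist":[0,0,0],"linear":[0.2,0.2,6.5],"claw":0.55},{"twist":[0,0,0],"linear":[0.2,0.2,7.2],"claw":0.55},{"twist":[0,0,0],"linear":[0.2,0.2,7.2],"claw":0.55},{"twist":[0,0,0],"linear":[0.2,0.2,7.2],"claw":0.55}]'
python3 - <<'E'
from h import *
P=pose();print(P[:3,3])
im=bot.capture('wrist')[:,:,::-1];cv2.imwrite('pics/w9.png',cv2.resize(im[180:340,200:360],None,fx=3,fy=3))
im=bot.capture('side')[:,:,::-1];cv2.imwrite('pics/s9.png',cv2.resize(im[140:220,210:310],None,fx=6,fy=6))
E
```

```text
time_s: 7.93
position: [0.5848, 0.119, 0.0402]
tool_rot: [[0.629, 0.777, 0.001], [0.777, -0.629, 0.0], [0.0, 0.0, -1.0]]
ft_force: [0.6, 0.3, 0.5]
width: 0.0519
[0.58475186 0.11903929 0.04016515]
```

View pics/w9.png

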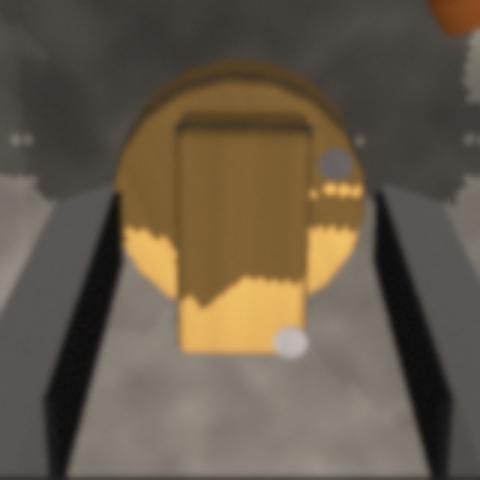

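View pics/s9.png

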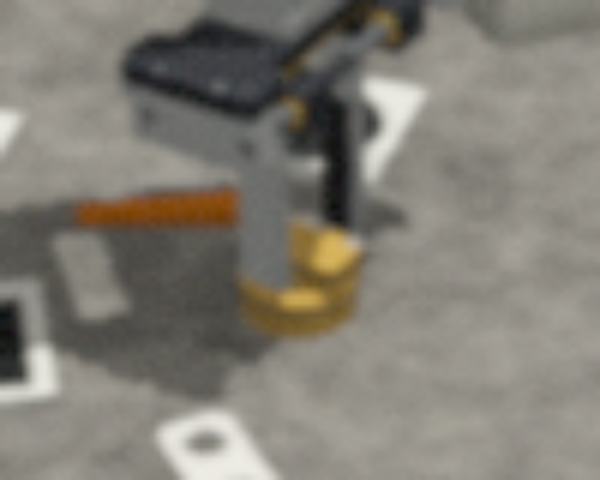

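Centred and aligned with the bar. Down 1 mm more and grip.

```bash
python3 -m pendant '[{"twist":[0,0,0],"linear":[0,0,0.1],"claw":0.48},{"twist":[0,0,0],"linear":[0,0,0.1],"claw":0.42},{"twist":[0,0,0],"linear":[0,0,0.1],"claw":0.36},{"twist":[0,0,0],"linear":[0,0,0.1],"claw":0.3},{"twist":[0,0,0],"linear":[0,0,0.1],"claw":0.15},{"twist":[0,0,0],"linear":[0,0,0.1],"claw":0.15},{"twist":[0,0,0],"linear":[0,0,0.1],"claw":0.15}]' 20
python3 - <<'E'
from h import *
P=pose();print(P[:3,3])
im=bot.capture('wrist')[:,:,::-1];cv2.imwrite('pics/w10.png',cv2.resize(im[180:340,200:360],None,fx=3,fy=3))
delta(.433,-.291,.1,83)
E
```

```text
time_s: 8.62
position: [0.5845, 0.1193, 0.0386]
tool_rot: [[0.629, 0.777, 0.0], [0.777, -0.629, 0.0], [0.0, 0.0, -1.0]]
ft_force: [-1.3, -1.1, 2.4]
width: 0.0257
[0.58447489 0.11925243 0.03858947]
pos [0.5845 0.1193 0.0386] yaw 51.0 lin [-41.43  14.02  -6.14] twist [  0.  -0. -32.] q6 -43.0
```

View pics/w10.png

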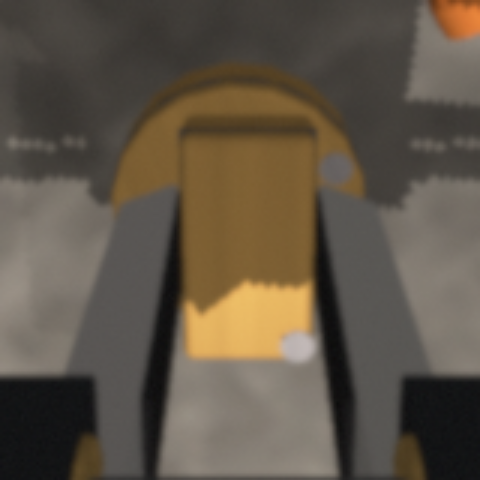

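```bash
python3 -m pendant '[{"twist":[0,0,0],"linear":[0,0,-2],"claw":0.15},{"twist":[0,0,0],"linear":[0,0,-5],"claw":0.15},{"twist":[0,0,-3],"linear":[-3,1,-6.2],"claw":0.15},{"twist":[0,0,-6],"linear":[-6.5,2.2,-6.2],"claw":0.15},{"twist":[0,0,-9],"linear":[-10.2,3.4,-6.2],"claw":0.15},{"twist":[0,0,-12],"linear":[-14,4.7,-6.2],"claw":0.15},{"twist":[0,0,-15],"linear":[-17.8,6,-6.2],"claw":0.15},{"twist":[0,0,-18],"linear":[-21.6,7.3,-6.2],"claw":0.15},{"twist":[0,0,-21],"linear":[-25.4,8.6,-6.2],"claw":0.15},{"twist":[0,0,-24],"linear":[-29.2,9.9,-6.2],"claw":0.15}]'; python3 -c "
from h import *
delta(.433,-.291,.1,83)"
```

```text
time_s: 9.5
position: [0.4767, -0.1716, 0.1004]
tool_rot: [[0.256, 0.967, -0.0], [0.967, -0.256, 0.0], [0.0, -0.0, -1.0]]
ft_force: [1.1, -0.7, -2.2]
width: 0.026
pos [ 0.4767 -0.1716  0.1004] yaw 75.2 lin [-12.66  -1.17   0.04] twist [-0.  -0.  -7.8] q6 -99.1
```

```bash
python3 -m pendant '[{"twist":[0,0,-3],"linear":[-3.5,-0.3,0],"claw":0.15},{"twist":[0,0,-5],"linear":[-7,-0.7,0],"claw":0.15},{"twist":[0,0,-7],"linear":[-10.5,-1,0],"claw":0.15},{"twist":[0,0,-8],"linear":[-12.5,-1.2,0],"claw":0.15},{"twist":[0,0,-8],"linear":[-12.7,-1.2,0],"claw":0.15},{"twist":[0,0,-8],"linear":[-12.7,-1.2,0],"claw":0.15},{"twist":[0,0,-8],"linear":[-12.7,-1.2,0],"claw":0.15}]'
python3 - <<'E'
from h import *
P=pose();print(P[:3,3])
im=bot.capture('wrist')[:,:,::-1];cv2.imwrite('pics/w11.png',im)
c=bot.calibration('wrist')
cv2.imwrite('pics/w11r.png',rectify(im,c,.007,.35,.5,-.37,-.22,4000,P))
cv2.imwrite('pics/c11r.png',rectify(cv2.imread('pics/scene0.png'),bot.calibration('scene'),.007,.35,.5,-.37,-.22,3600))
cv2.imwrite('pics/s11r.png',rectify(cv2.imread('pics/side0.png'),bot.calibration('side'),.007,.35,.5,-.37,-.22,3600))
E
```

```text
time_s: 10.08
position: [0.4335, -0.289, 0.1002]
tool_rot: [[0.122, 0.993, -0.0], [0.993, -0.122, 0.0], [0.0, -0.0, -1.0]]
ft_force: [-0.6, 0.6, -1.4]
width: 0.0255
[ 0.43350535 -0.28897288  0.1002187 ]
```

View pics/w11r.png

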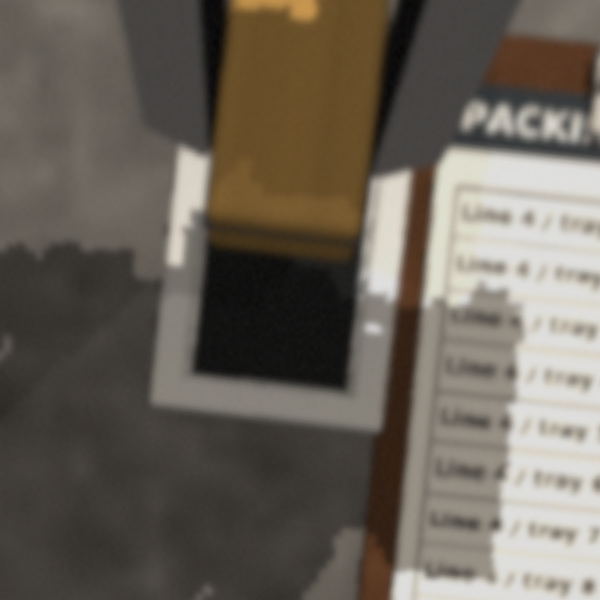

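View pics/w11.png

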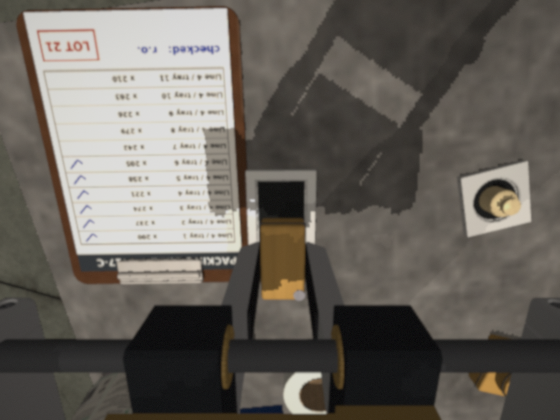

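View pics/c11r.png

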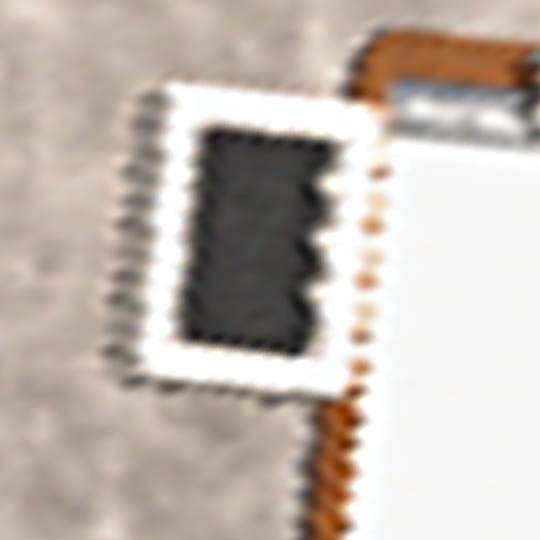

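View pics/s11r.png

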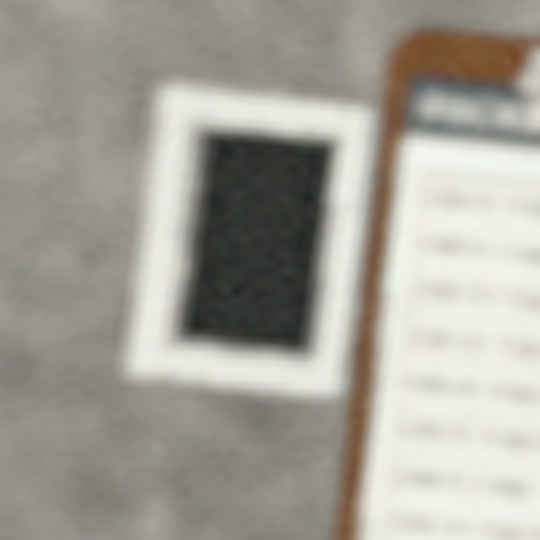

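```bash
python3 -m pendant '[{"twist":[0,0,0],"linear":[-0.2,0,3],"claw":0.15},{"twist":[0,0,0],"linear":[-0.2,0,5.5],"claw":0.15},{"twist":[0,0,0],"linear":[-0.2,0,6.8],"claw":0.15},{"twist":[0,0,0],"linear":[-0.2,0,7.4],"claw":0.15},{"twist":[0,0,0],"linear":[-0.2,0,7.6],"claw":0.15},{"twist":[0,0,0],"linear":[-0.2,0,7.65],"claw":0.15},{"twist":[0,0,0],"linear":[-0.2,0,7.65],"claw":0.15}]'
python3 - <<'E'
from h import *
P=pose();print(P[:3,3])
im=bot.capture('wrist')[:,:,::-1];cv2.imwrite('pics/w12.png',cv2.resize(im[180:340,200:360],None,fx=3,fy=3))
im=bot.capture('side')[:,:,::-1];cv2.imwrite('pics/s12.png',cv2.resize(im[260:340,160:260],None,fx=6,fy=6))
E
```

```text
time_s: 10.72
position: [0.4338, -0.2916, 0.0248]
tool_rot: [[0.121, 0.993, 0.001], [0.993, -0.121, -0.001], [-0.001, 0.001, -1.0]]
ft_force: [0.6, -0.0, -1.1]
width: 0.026
[ 0.43375249 -0.2915811   0.02482631]
```

View pics/w12.png

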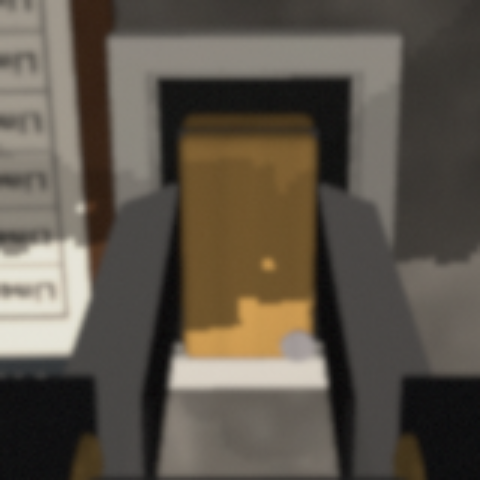

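View pics/s12.png

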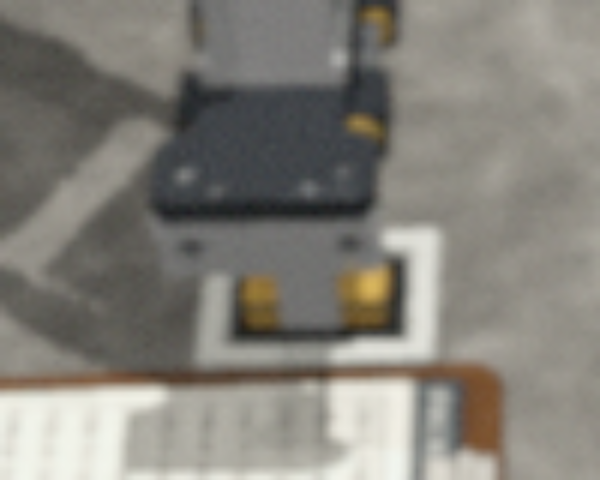

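The bar is centred in its recess in both views. I'll lower the last 1.5 mm and release.

```bash
python3 -m pendant '[{"twist":[0,0,0],"linear":[0,0,0.1],"claw":0.15},{"twist":[0,0,0],"linear":[0,0,0.15],"claw":0.15},{"twist":[0,0,0],"linear":[0,0,0.15],"claw":0.15},{"twist":[0,0,0],"linear":[0,0,0.15],"claw":0.32},{"twist":[0,0,0],"linear":[0,0,0.15],"claw":0.4},{"twist":[0,0,0],"linear":[0,0,0.15],"claw":0.48},{"twist":[0,0,0],"linear":[0,0,0.15],"claw":0.48},{"twist":[0,0,0],"linear":[0,0,-2],"claw":0.48},{"twist":[0,0,0],"linear":[0,0,-6],"claw":0.48},{"twist":[0,0,0],"linear":[0,0,-9],"claw":0.48}]'
python3 - <<'E'
from h import *
P=pose()
im=bot.capture('wrist')[:,:,::-1];cv2.imwrite('pics/w13.png',im)
im=bot.capture('scene')[:,:,::-1];cv2.imwrite('pics/c13.png',im)
c=bot.calibration('scene')
cv2.imwrite('pics/c13r.png',rectify(im,c,.02,.54,.68,-.15,-.01,4000))
delta(.575,-.11,.12,28)
E
```

```text
time_s: 11.65
position: [0.4331, -0.2915, 0.1158]
tool_rot: [[0.121, 0.993, -0.0], [0.993, -0.121, 0.0], [0.0, -0.0, -1.0]]
ft_force: [0.7, -1.0, 1.8]
width: 0.045
pos [ 0.4349 -0.2929  0.1187] yaw 83.0 lin [19.86 11.69 -0.13] twist [ 0.5  0.  55. ] q6 -121.0
```

View pics/w13.png

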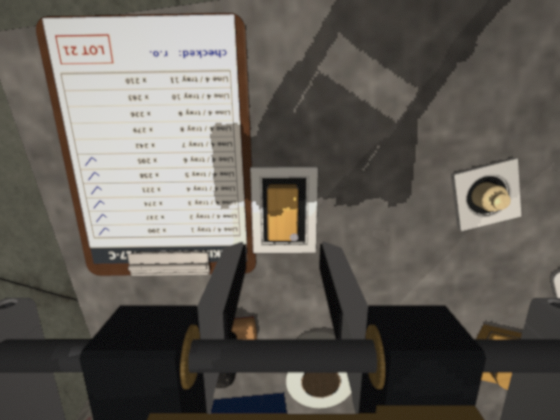

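View pics/c13r.png

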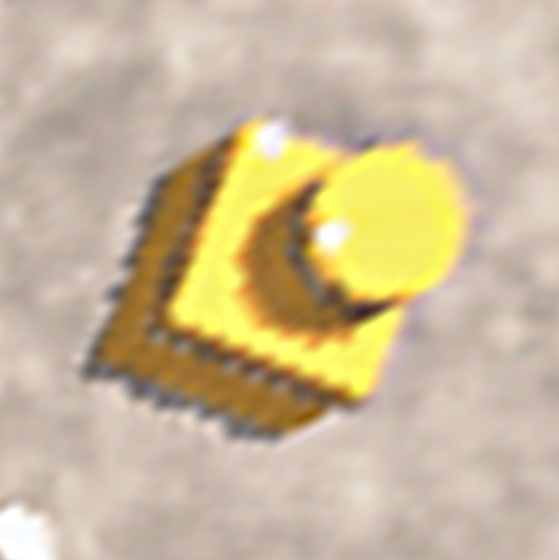

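The bar lies flat in its holder. Next, the small round on pile B.

```bash
python3 -m pendant '[{"twist":[0,0,7],"linear":[2.5,1.7,0],"claw":0.65},{"twist":[0,0,14],"linear":[5.5,3.8,0],"claw":0.65},{"twist":[0,0,21],"linear":[8.5,5.9,0],"claw":0.65},{"twist":[0,0,28],"linear":[11.5,7.9,0],"claw":0.65},{"twist":[0,0,35],"linear":[14.5,10,0],"claw":0.65},{"twist":[0,0,42],"linear":[17.5,12.1,0],"claw":0.65},{"twist":[0,0,49],"linear":[20.2,14,0],"claw":0.65},{"twist":[0,0,55],"linear":[22.2,15.3,0],"claw":0.65},{"twist":[0,0,55],"linear":[22.2,15.3,0],"claw":0.65},{"twist":[0,0,55],"linear":[22.2,15.3,0],"claw":0.65}]'; python3 -m pendant '[{"twist":[0,0,0],"linear":[0,0,0],"claw":0.65},{"twist":[0,0,0],"linear":[0,0,0],"claw":0.65}]'
python3 - <<'E'
from h import *
P=pose();print(P[:3,3])
im=bot.capture('wrist')[:,:,::-1];cv2.imwrite('pics/w14.png',im)
c=bot.calibration('wrist')
cv2.imwrite('pics/w14r.png',rectify(im,c,.036,.54,.68,-.16,-.02,4000,P))
cv2.imwrite('pics/w14q.png',rectify(im,c,.02,.54,.68,-.16,-.02,4000,P))
E
```

```text
time_s: 12.58
position: [0.6119, -0.0889, 0.1128]
tool_rot: [[0.881, 0.472, -0.001], [0.472, -0.881, 0.0], [-0.001, -0.001, -1.0]]
ft_force: [-0.6, -0.6, 1.7]
width: 0.0611
time_s: 12.75
position: [0.6113, -0.0907, 0.1136]
tool_rot: [[0.882, 0.47, -0.001], [0.47, -0.882, -0.0], [-0.0, -0.0, -1.0]]
ft_force: [0.4, 0.0, -0.0]
width: 0.0614
[ 0.61134949 -0.0907108   0.113647  ]
```

View pics/w14.png

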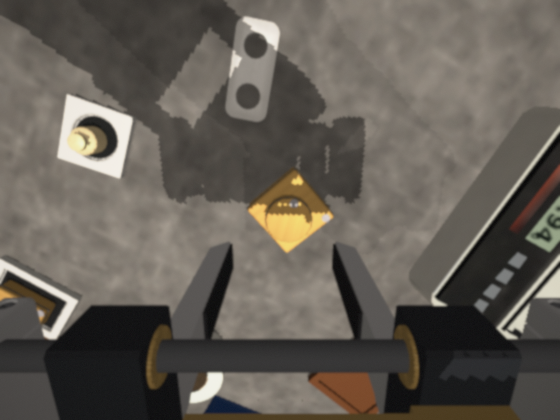

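View pics/w14r.png

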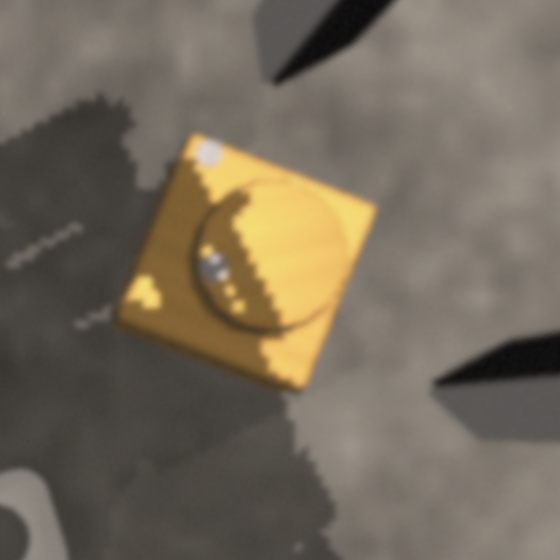

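View pics/w14q.png

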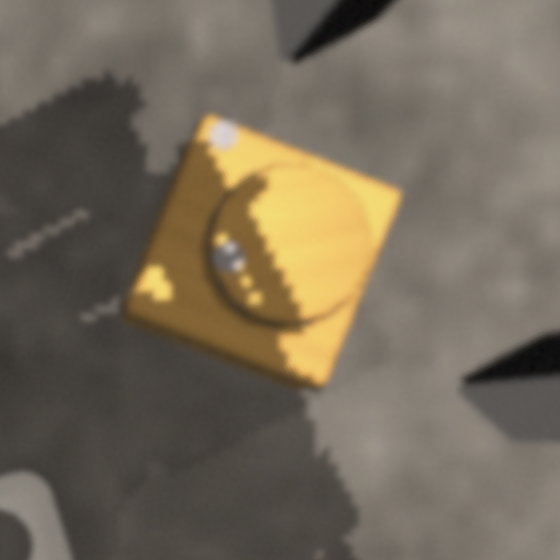

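```bash
python3 -m pendant '[{"twist":[0,0,0],"linear":[0.4,0,2.5],"claw":0.65},{"twist":[0,0,0],"linear":[0.4,0,5],"claw":0.65},{"twist":[0,0,0],"linear":[0.4,0,6.5],"claw":0.65},{"twist":[0,0,0],"linear":[0.4,0,7.3],"claw":0.65},{"twist":[0,0,0],"linear":[0.4,0,7.4],"claw":0.65},{"twist":[0,0,0],"linear":[0.4,0,7.4],"claw":0.65},{"twist":[0,0,0],"linear":[0.4,0,7.4],"claw":0.65}]'
python3 - <<'E'
from h import *
P=pose();print(P[:3,3])
im=bot.capture('wrist')[:,:,::-1];cv2.imwrite('pics/w15.png',cv2.resize(im[180:340,200:360],None,fx=3,fy=3))
E
```

```text
time_s: 13.38
position: [0.616, -0.0883, 0.0412]
tool_rot: [[0.883, 0.47, 0.002], [0.47, -0.883, -0.0], [0.001, 0.001, -1.0]]
ft_force: [0.9, 0.0, 0.3]
width: 0.0613
[ 0.61601394 -0.08834177  0.04124943]
```

View pics/w15.png

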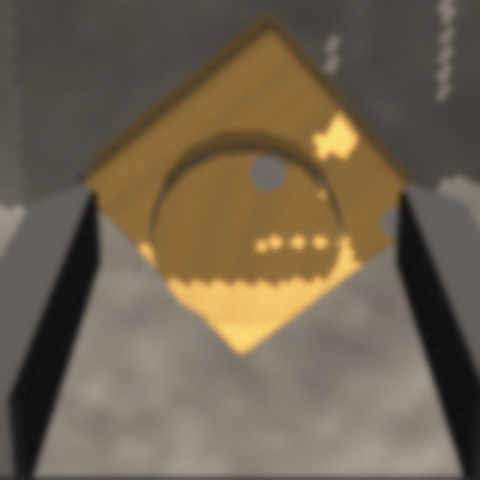

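```bash
python3 -m pendant '[{"twist":[0,0,0],"linear":[0,0,0.2],"claw":0.6},{"twist":[0,0,0],"linear":[0,0,0.2],"claw":0.54},{"twist":[0,0,0],"linear":[0,0,0.2],"claw":0.48},{"twist":[0,0,0],"linear":[0,0,0.2],"claw":0.42},{"twist":[0,0,0],"linear":[0,0,0.2],"claw":0.3},{"twist":[0,0,0],"linear":[0,0,0.2],"claw":0.3},{"twist":[0,0,0],"linear":[0,0,0.2],"claw":0.3}]' 20
python3 - <<'E'
from h import *
P=pose();print(P[:3,3])
im=bot.capture('wrist')[:,:,::-1];cv2.imwrite('pics/w16.png',cv2.resize(im[180:340,200:360],None,fx=3,fy=3))
delta(.4185,.2655,.1)
E
```

```text
time_s: 14.02
position: [0.6155, -0.0879, 0.0381]
tool_rot: [[0.883, 0.47, 0.0], [0.47, -0.883, -0.0], [0.0, 0.0, -1.0]]
ft_force: [-0.9, 0.5, 2.2]
width: 0.0369
[ 0.61552764 -0.08792202  0.03807411]
pos [ 0.6155 -0.0879  0.0381] yaw 28.0 lin [ -0.78 -40.46  -6.2 ] twist [ 0. -0. -0.] q6 -39.5
```

View pics/w16.png

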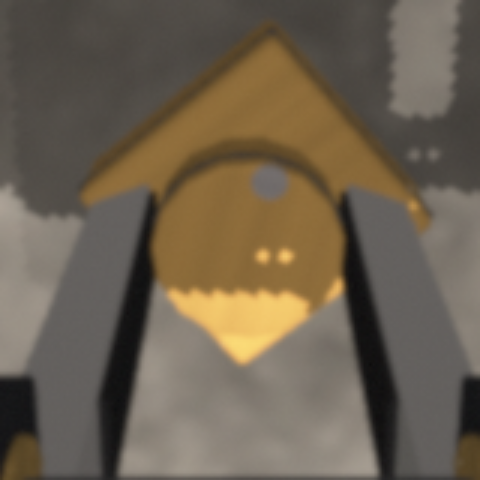

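```bash
python3 -m pendant '[{"twist":[0,0,0],"linear":[0,0,-2],"claw":0.3},{"twist":[0,0,0],"linear":[0,-0.5,-5],"claw":0.3},{"twist":[0,0,0],"linear":[-0.1,-3.5,-6.2],"claw":0.3},{"twist":[0,0,0],"linear":[-0.2,-7,-6.2],"claw":0.3},{"twist":[0,0,0],"linear":[-0.3,-11,-6.2],"claw":0.3},{"twist":[0,0,0],"linear":[-0.4,-15,-6.2],"claw":0.3},{"twist":[0,0,0],"linear":[-0.5,-19,-6.2],"claw":0.3},{"twist":[0,0,0],"linear":[-0.6,-23,-6.2],"claw":0.3},{"twist":[0,0,0],"linear":[-0.7,-27,-6.2],"claw":0.3},{"twist":[0,0,0],"linear":[-0.7,-31,-6.2],"claw":0.3}]';python3 -m pendant '[{"twist":[0,0,0],"linear":[0,-4,0],"claw":0.3},{"twist":[0,0,0],"linear":[0,-7,0],"claw":0.3},{"twist":[0,0,0],"linear":[-0.1,-9,0],"claw":0.3},{"twist":[0,0,0],"linear":[-0.1,-9.5,0],"claw":0.3},{"twist":[0,0,0],"linear":[-0.1,-9.5,0],"claw":0.3},{"twist":[0,0,0],"linear":[-0.1,-9.5,0],"claw":0.3}]'
python3 - <<'E'
from h import *
delta(.4185,.2655,.1)
P=pose()
im=bot.capture('wrist')[:,:,::-1];cv2.imwrite('pics/w17.png',im)
c=bot.calibration('wrist')
cv2.imwrite('pics/w17r.png',rectify(im,c,.007,.34,.48,.2,.34,4000,P))
for n in('scene','side'):cv2.imwrite(f'pics/{n}17r.png',rectify(cv2.imread(f'pics/{n}0.png'),bot.calibration(n),.007,.34,.48,.2,.34,4000))
E
```

```text
time_s: 14.9
position: [0.4622, 0.1837, 0.0999]
tool_rot: [[0.883, 0.47, -0.0], [0.47, -0.883, -0.0], [-0.0, -0.0, -1.0]]
ft_force: [0.4, 0.1, -1.6]
width: 0.0371
time_s: 15.4
position: [0.4184, 0.2653, 0.0998]
tool_rot: [[0.883, 0.47, -0.0], [0.47, -0.883, -0.0], [-0.0, 0.0, -1.0]]
ft_force: [0.0, -0.7, -2.2]
width: 0.0374
pos [0.4184 0.2653 0.0998] yaw 28.0 lin [ 0.02 -0.01 -0.02] twist [0. 0. 0.] q6 0.1
```

View pics/w17.png

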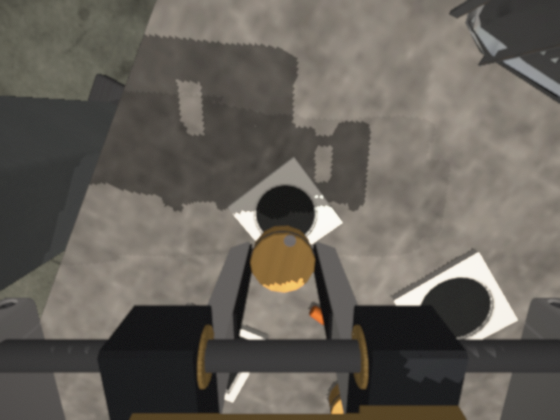

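View pics/w17r.png

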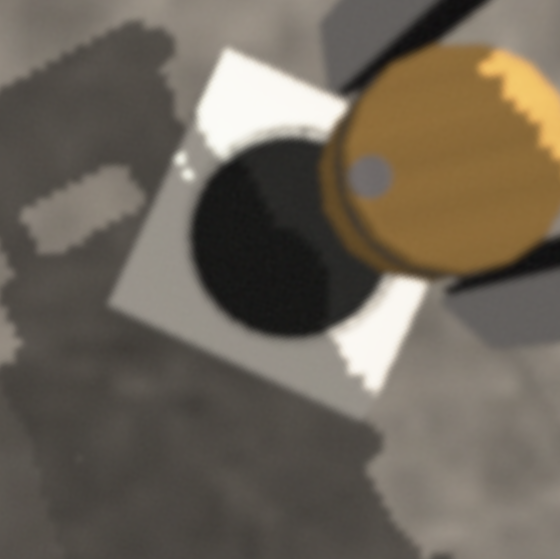

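View pics/scene17r.png

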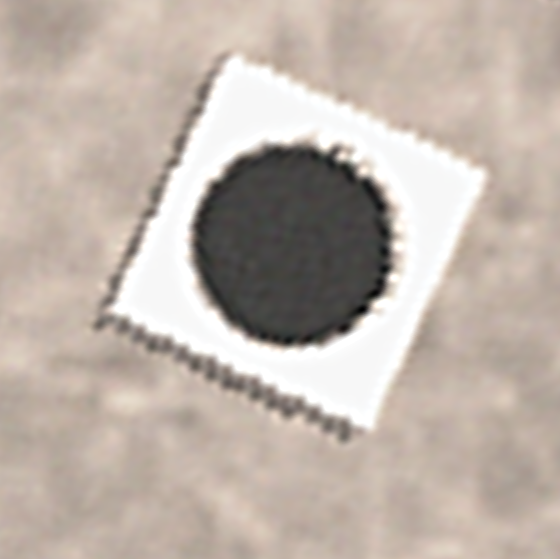

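View pics/side17r.png

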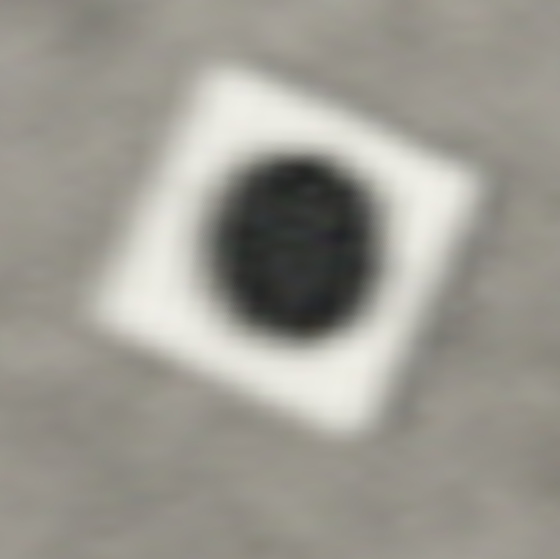

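```bash
python3 -m pendant '[{"twist":[0,0,0],"linear":[0.1,0,3],"claw":0.3},{"twist":[0,0,0],"linear":[0.1,0,5.5],"claw":0.3},{"twist":[0,0,0],"linear":[0.1,0,6.8],"claw":0.3},{"twist":[0,0,0],"linear":[0.1,0,7.4],"claw":0.3},{"twist":[0,0,0],"linear":[0.1,0,7.7],"claw":0.3},{"twist":[0,0,0],"linear":[0.1,0,7.7],"claw":0.3},{"twist":[0,0,0],"linear":[0.1,0,7.7],"claw":0.3},{"twist":[0,0,0],"linear":[0.1,0,7.7],"claw":0.3}]'
python3 - <<'E'
from h import *
P=pose();print(P[:3,3])
im=bot.capture('wrist')[:,:,::-1];cv2.imwrite('pics/w18.png',cv2.resize(im[160:340,180:380],None,fx=3,fy=3))
im=bot.capture('scene')[:,:,::-1];cv2.imwrite('pics/s18.png',cv2.resize(im[280:370,240:350],None,fx=5,fy=5))
E
```

```text
time_s: 16.12
position: [0.4196, 0.2664, 0.0239]
tool_rot: [[0.883, 0.47, 0.001], [0.47, -0.883, 0.001], [0.002, 0.0, -1.0]]
ft_force: [-0.0, -0.1, -1.5]
width: 0.0372
[0.41958757 0.2663687  0.02389094]
```

View pics/w18.png

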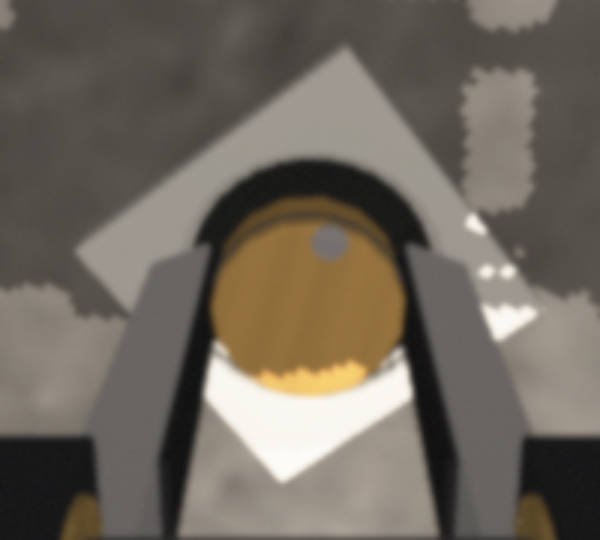

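View pics/s18.png

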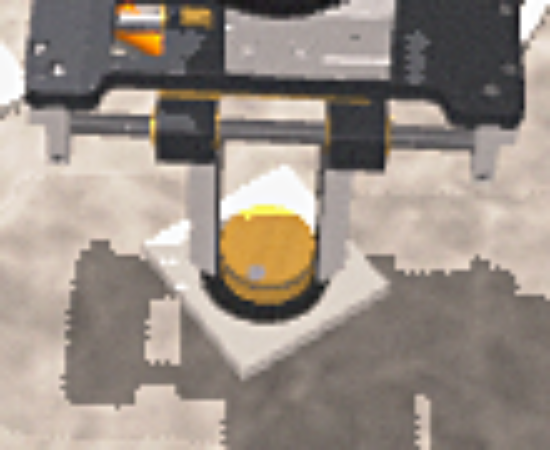

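The disc is inside the recess ring. I'll lower 1 mm and release.

```bash
python3 -m pendant '[{"twist":[0,0,0],"linear":[0,0,0.1],"claw":0.3},{"twist":[0,0,0],"linear":[0,0,0.1],"claw":0.3},{"twist":[0,0,0],"linear":[0,0,0.1],"claw":0.44},{"twist":[0,0,0],"linear":[0,0,0.1],"claw":0.5},{"twist":[0,0,0],"linear":[0,0,0.1],"claw":0.55},{"twist":[0,0,0],"linear":[0,0,0.1],"claw":0.58},{"twist":[0,0,0],"linear":[0,0,0.1],"claw":0.58},{"twist":[0,0,0],"linear":[0,0,-2],"claw":0.6},{"twist":[0,0,0],"linear":[0,0,-6],"claw":0.7},{"twist":[0,0,0],"linear":[0,0,-9],"claw":0.85}]'
python3 - <<'E'
from h import *
im=bot.capture('wrist')[:,:,::-1];cv2.imwrite('pics/w19.png',im)
im=bot.capture('scene')[:,:,::-1];cv2.imwrite('pics/c19.png',im)
delta(.583,.117,.12,0)
delta(.583,.117,.12,28)
E
```

```text
time_s: 17.05
position: [0.4189, 0.2662, 0.1147]
tool_rot: [[0.883, 0.47, -0.0], [0.47, -0.883, -0.0], [-0.0, -0.0, -1.0]]
ft_force: [0.8, 0.7, -0.3]
width: 0.066
pos [0.4209 0.2673 0.1175] yaw 28.0 lin [ 7.25 20.89 -0.19] twist [-0.1 -0.4 28. ] q6 0.2
pos [0.4209 0.2673 0.1175] yaw 28.0 lin [ 7.25 20.89 -0.19] twist [-0.  -0.4  0. ] q6 0.2
```

View pics/w19.png

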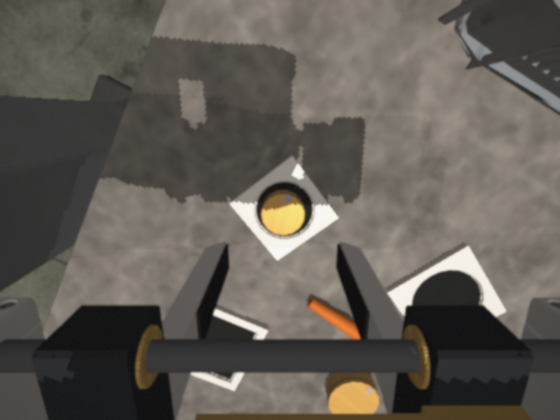

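View pics/c19.png

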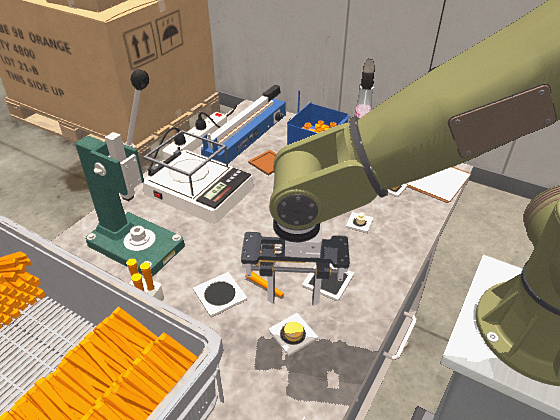

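The small round is flat in its holder. Before the large round I need the crate's clearance near the large round holder.

Run:
```python
from h import *
cd=bot.calibration('side');cs=bot.calibration('scene')
print('side crate base',ray(cd,[(208,126),(280,124),(300,144)],0).round(3))
for z in(.1,.15): print('side rim',z,ray(cd,[(205,72),(300,66)],z).round(3),'scene rim',ray(cs,[(222,350),(150,285)],z).round(3))
a=cv2.imread('pics/side0.png');cv2.imwrite('pics/side0z.png',cv2.resize(a[0:180,140:420],None,fx=2.8,fy=2.8))
```

```text
side crate base [[0.457 0.495 0.   ]
 [0.689 0.473 0.   ]
 [0.731 0.341 0.   ]]
side rim 0.1 [[0.463 0.689 0.1  ]
 [0.792 0.69  0.1  ]] scene rim [[0.474 0.417 0.1  ]
 [0.679 0.371 0.1  ]]
side rim 0.15 [[0.463 0.575 0.15 ]
 [0.77  0.576 0.15 ]] scene rim [[0.451 0.442 0.15 ]
 [0.642 0.399 0.15 ]]
```

View pics/side0z.png

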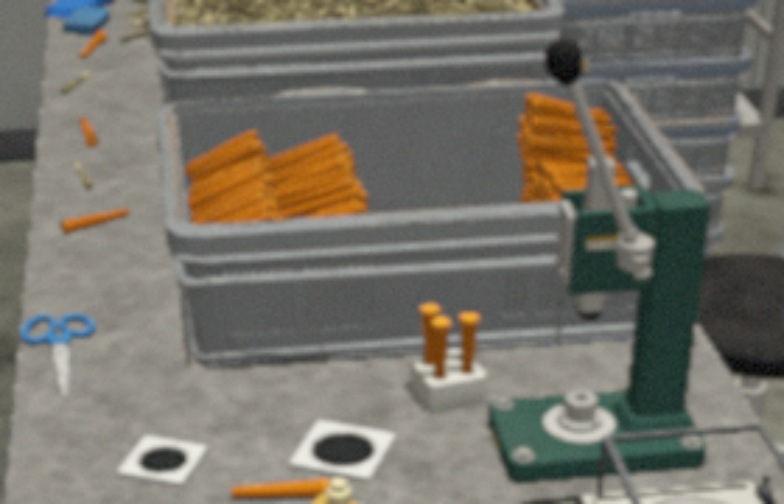

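The crate is clear of the work (y > 0.44).

```bash
python3 -m pendant '[{"twist":[0,0,4],"linear":[1,3,0],"claw":0.85},{"twist":[0,0,8],"linear":[2.2,6.3,0],"claw":0.85},{"twist":[0,0,12],"linear":[3.5,10,0],"claw":0.85},{"twist":[0,0,17],"linear":[4.8,14,0],"claw":0.85},{"twist":[0,0,22],"linear":[6,17.5,0],"claw":0.85},{"twist":[0,0,26],"linear":[7,20,0],"claw":0.85},{"twist":[0,0,28],"linear":[7.3,20.9,0],"claw":0.85},{"twist":[0,0,28],"linear":[7.3,20.9,0],"claw":0.85},{"twist":[0,0,28],"linear":[7.3,20.9,0],"claw":0.85},{"twist":[0,0,28],"linear":[7.3,20.9,0],"claw":0.85}]'
python3 - <<'E'
from h import *
P=pose();print(P[:3,3])
im=bot.capture('wrist')[:,:,::-1];cv2.imwrite('pics/w20.png',im)
cv2.imwrite('pics/w20r.png',rectify(im,bot.calibration('wrist'),.02,.52,.66,.05,.19,4000,P))
E
```

```text
time_s: 17.98
position: [0.5806, 0.1172, 0.1126]
tool_rot: [[1.0, 0.003, -0.001], [0.003, -1.0, 0.0], [-0.001, -0.0, -1.0]]
ft_force: [-0.6, 0.3, -0.5]
width: 0.0798
[0.58063033 0.1171851  0.11260666]
```

View pics/w20.png

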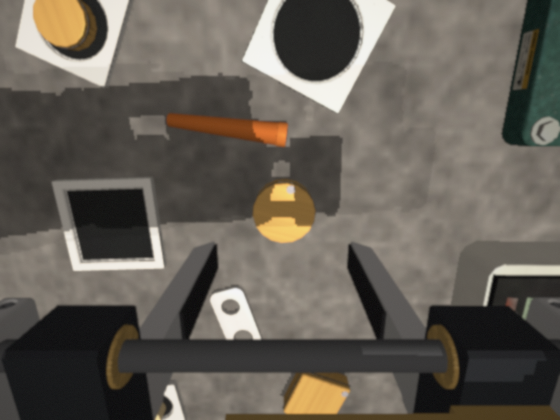

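View pics/w20r.png

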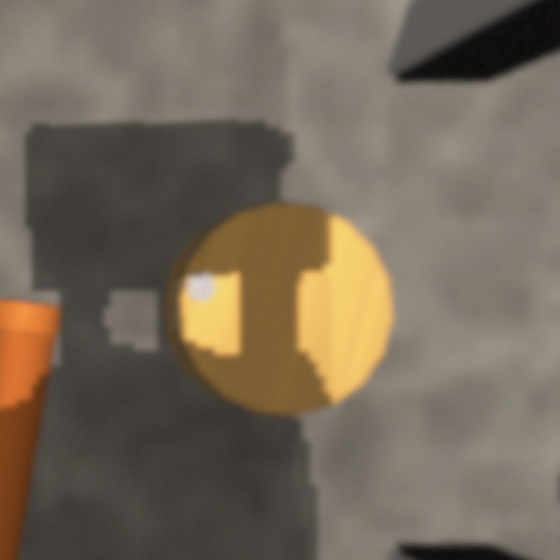

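```bash
python3 -m pendant '[{"twist":[0,0,0],"linear":[0.2,-0.15,3],"claw":0.85},{"twist":[0,0,0],"linear":[0.2,-0.15,6],"claw":0.85},{"twist":[0,0,0],"linear":[0.2,-0.15,8],"claw":0.85},{"twist":[0,0,0],"linear":[0.2,-0.15,9],"claw":0.82},{"twist":[0,0,0],"linear":[0.2,-0.15,9.2],"claw":0.82},{"twist":[0,0,0],"linear":[0.2,-0.15,9.2],"claw":0.82},{"twist":[0,0,0],"linear":[0.2,-0.15,9.2],"claw":0.82},{"twist":[0,0,0],"linear":[0.2,-0.15,9.2],"claw":0.82}]'
python3 - <<'E'
from h import *
P=pose();print(P[:3,3])
im=bot.capture('wrist')[:,:,::-1];cv2.imwrite('pics/w21.png',cv2.resize(im[160:340,180:380],None,fx=3,fy=3))
E
```

```text
time_s: 18.7
position: [0.5843, 0.1179, 0.0225]
tool_rot: [[1.0, 0.001, 0.002], [0.001, -1.0, 0.0], [0.002, -0.0, -1.0]]
ft_force: [-0.0, -0.5, -0.1]
width: 0.0769
[0.58434101 0.11787524 0.02250238]
```

View pics/w21.png

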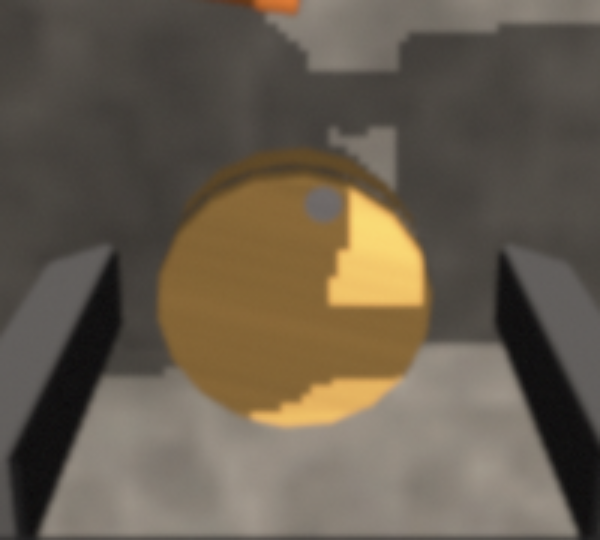

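```bash
python3 -m pendant '[{"twist":[0,0,0],"linear":[-0.15,0,0.3],"claw":0.8},{"twist":[0,0,0],"linear":[-0.15,0,0.3],"claw":0.74},{"twist":[0,0,0],"linear":[-0.15,0,0.3],"claw":0.68},{"twist":[0,0,0],"linear":[-0.15,0,0.3],"claw":0.62},{"twist":[0,0,0],"linear":[-0.15,0,0.3],"claw":0.45},{"twist":[0,0,0],"linear":[-0.15,0,0.3],"claw":0.45},{"twist":[0,0,0],"linear":[-0.15,0,0.3],"claw":0.45},{"twist":[0,0,0],"linear":[-0.15,0,0.3],"claw":0.45}]' 30
python3 - <<'E'
from h import *
P=pose();print(P[:3,3])
im=bot.capture('wrist')[:,:,::-1];cv2.imwrite('pics/w22.png',cv2.resize(im[160:340,180:380],None,fx=3,fy=3))
delta(.605,.2585,.09,0)
E
```

```text
time_s: 19.42
position: [0.5821, 0.1176, 0.018]
tool_rot: [[1.0, 0.001, -0.0], [0.001, -1.0, 0.0], [-0.0, -0.0, -1.0]]
ft_force: [-0.1, 0.1, 0.8]
width: 0.053
[0.58214198 0.11759018 0.0180012 ]
pos [0.5821 0.1176 0.018 ] yaw 0.0 lin [  2.29 -14.09  -7.2 ] twist [ 0. -0.  0.] q6 7.9
```

View pics/w22.png

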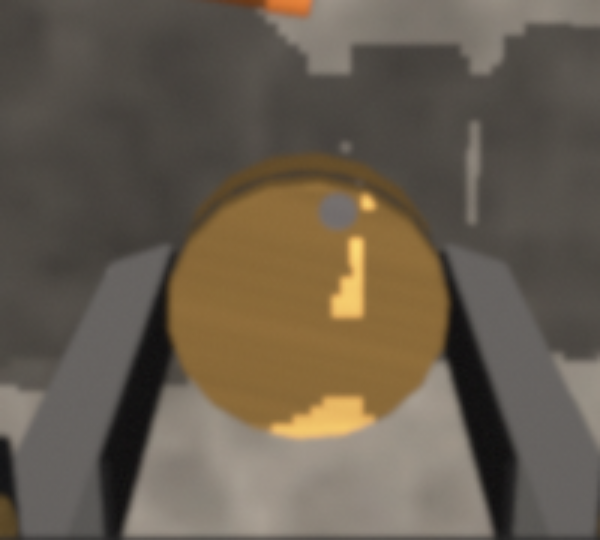

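```bash
python3 -m pendant '[{"twist":[0,0,0],"linear":[0,0,-2],"claw":0.45},{"twist":[0,0,0],"linear":[0,0,-5],"claw":0.45},{"twist":[0,0,0],"linear":[0.4,-2,-7.2],"claw":0.45},{"twist":[0,0,0],"linear":[0.9,-5,-7.2],"claw":0.45},{"twist":[0,0,0],"linear":[1.4,-8.5,-7.2],"claw":0.45},{"twist":[0,0,0],"linear":[1.9,-11.5,-7.2],"claw":0.45},{"twist":[0,0,0],"linear":[2.2,-13.5,-7.2],"claw":0.45},{"twist":[0,0,0],"linear":[2.3,-14.1,-7.2],"claw":0.45},{"twist":[0,0,0],"linear":[2.3,-14.1,-7.2],"claw":0.45},{"twist":[0,0,0],"linear":[2.3,-14.1,-7.2],"claw":0.45}]'
python3 - <<'E'
from h import *
P=pose();print(P[:3,3])
im=bot.capture('wrist')[:,:,::-1];cv2.imwrite('pics/w23.png',im)
cv2.imwrite('pics/w23r.png',rectify(im,bot.calibration('wrist'),.007,.53,.68,.18,.33,3600,P))
for n in('scene','side'):cv2.imwrite(f'pics/{n}23r.png',rectify(cv2.imread(f'pics/{n}0.png'),bot.calibration(n),.007,.53,.68,.18,.33,3600))
E
```

```text
time_s: 20.3
position: [0.6047, 0.2579, 0.0892]
tool_rot: [[1.0, 0.001, -0.001], [0.001, -1.0, -0.001], [-0.001, 0.001, -1.0]]
ft_force: [0.2, -0.3, -4.1]
width: 0.053
[0.60472238 0.25791394 0.08923704]
```

View pics/w23.png

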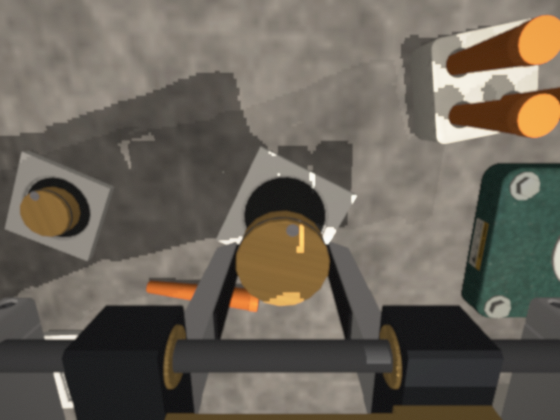

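View pics/w23r.png

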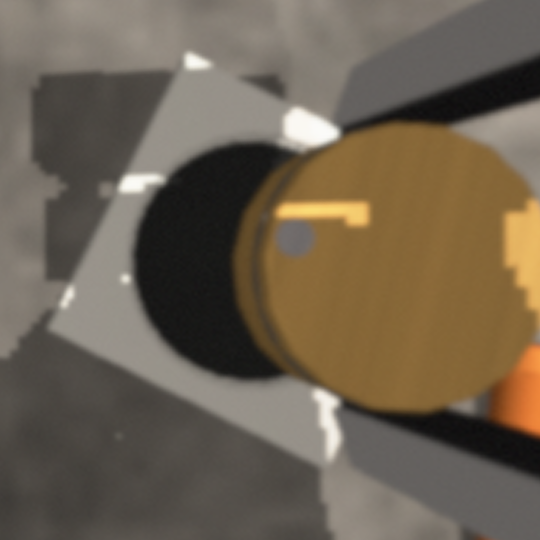

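View pics/scene23r.png

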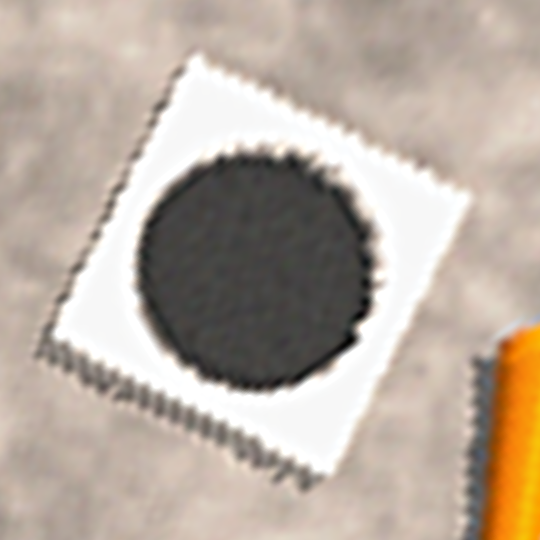

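View pics/side23r.png

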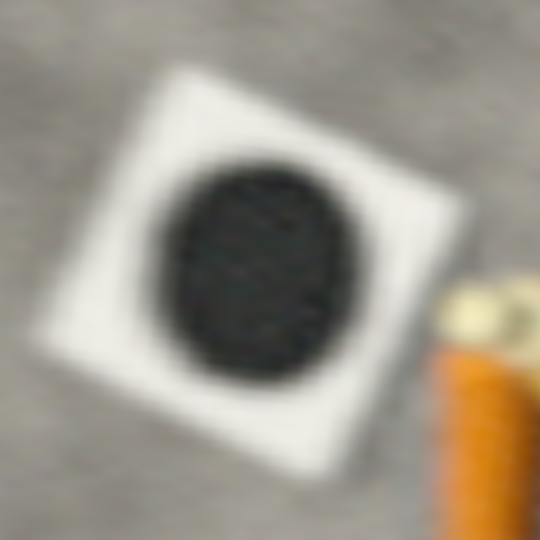

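```bash
python3 -m pendant '[{"twist":[0,0,0],"linear":[0.1,0,2.5],"claw":0.45},{"twist":[0,0,0],"linear":[0.1,0,4.5],"claw":0.45},{"twist":[0,0,0],"linear":[0.1,0,5.8],"claw":0.45},{"twist":[0,0,0],"linear":[0.1,0,6.3],"claw":0.45},{"twist":[0,0,0],"linear":[0.1,0,6.5],"claw":0.45},{"twist":[0,0,0],"linear":[0.1,0,6.5],"claw":0.45},{"twist":[0,0,0],"linear":[0.1,0,6.5],"claw":0.45},{"twist":[0,0,0],"linear":[0.1,0,6.5],"claw":0.45}]'
python3 - <<'E'
from h import *
P=pose();print(P[:3,3])
im=bot.capture('wrist')[:,:,::-1];cv2.imwrite('pics/w24.png',cv2.resize(im[160:340,180:380],None,fx=3,fy=3))
im=bot.capture('side')[:,:,::-1];cv2.imwrite('pics/s24.png',cv2.resize(im[130:190,220:310],None,fx=6,fy=6))
E
```

```text
time_s: 21.02
position: [0.6066, 0.2588, 0.0262]
tool_rot: [[1.0, 0.001, 0.002], [0.001, -1.0, 0.001], [0.002, -0.001, -1.0]]
ft_force: [-0.2, -0.4, -4.1]
width: 0.0531
[0.60660567 0.25876935 0.02617975]
```

View pics/w24.png

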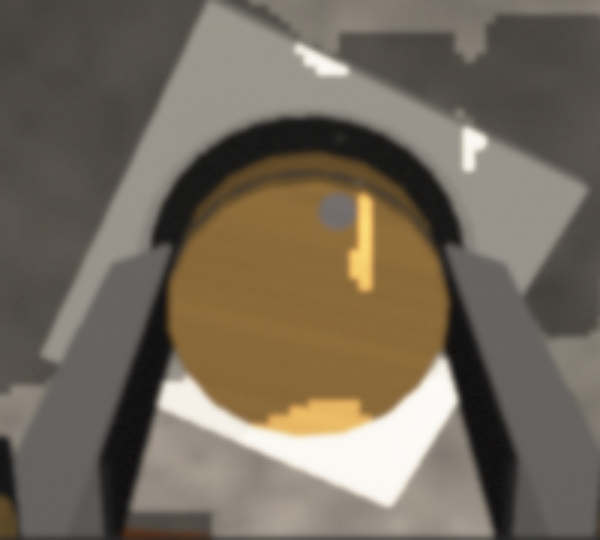

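View pics/s24.png

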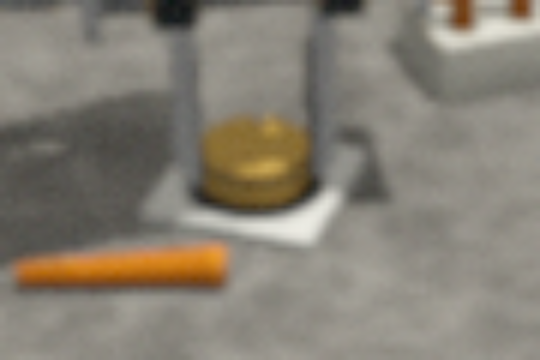

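```bash
python3 -m pendant '[{"twist":[0,0,0],"linear":[0,0.1,0.2],"claw":0.45},{"twist":[0,0,0],"linear":[0,0.1,0.3],"claw":0.45},{"twist":[0,0,0],"linear":[0,0.1,0.3],"claw":0.45},{"twist":[0,0,0],"linear":[0,0.1,0.3],"claw":0.45},{"twist":[0,0,0],"linear":[0,0.1,0.3],"claw":0.6},{"twist":[0,0,0],"linear":[0,0.1,0.3],"claw":0.66},{"twist":[0,0,0],"linear":[0,0.1,0.3],"claw":0.72},{"twist":[0,0,0],"linear":[0,0.1,0.3],"claw":0.72},{"twist":[0,0,0],"linear":[0,0,-2],"claw":0.75},{"twist":[0,0,0],"linear":[0,0,-6],"claw":0.8}]';python3 -m pendant '[{"twist":[0,0,0],"linear":[0,0,-2.5],"claw":0.82},{"twist":[0,0,0],"linear":[0,0,-3],"claw":0.82}]'
python3 - <<'E'
from h import *
im=bot.capture('wrist')[:,:,::-1];cv2.imwrite('pics/w25.png',im)
delta(.6165,-.0865,.12,-21.5)
E
```

```text
time_s: 21.95
position: [0.604, 0.258, 0.0814]
tool_rot: [[1.0, 0.001, -0.007], [0.001, -1.0, -0.003], [-0.007, 0.003, -1.0]]
ft_force: [-1.1, -0.3, -0.3]
width: 0.0735
time_s: 22.12
position: [0.6079, 0.2593, 0.1206]
tool_rot: [[1.0, 0.001, 0.007], [0.001, -1.0, 0.003], [0.007, -0.003, -1.0]]
ft_force: [0.7, 0.3, 0.6]
width: 0.0769
pos [0.6074 0.2591 0.1189] yaw 0.0 lin [ 0.89 34.56 -0.17] twist [-0.2 -0.3 21.5] q6 19.9
```

View pics/w25.png

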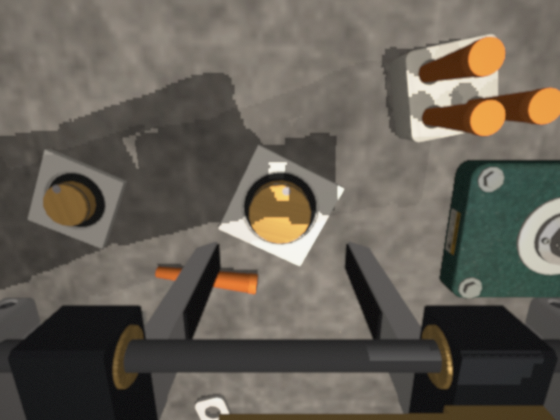

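The large round is seated flat. Now the square.

```bash
python3 -m pendant '[{"twist":[0,0,2],"linear":[0,3,0],"claw":0.85},{"twist":[0,0,5],"linear":[0.2,7,0],"claw":0.85},{"twist":[0,0,8],"linear":[0.3,11,0],"claw":0.85},{"twist":[0,0,11],"linear":[0.4,15,0],"claw":0.85},{"twist":[0,0,14],"linear":[0.5,19,0],"claw":0.85},{"twist":[0,0,16],"linear":[0.6,23,0],"claw":0.85},{"twist":[0,0,18],"linear":[0.7,27,0],"claw":0.85},{"twist":[0,0,20],"linear":[0.8,31,0],"claw":0.85},{"twist":[0,0,21.5],"linear":[0.9,34,0],"claw":0.85},{"twist":[0,0,21.5],"linear":[0.9,34.6,0],"claw":0.85}]'; python3 -m pendant '[{"twist":[0,0,0],"linear":[0,0,0],"claw":0.85},{"twist":[0,0,0],"linear":[0,0,0],"claw":0.85},{"twist":[0,0,0],"linear":[0,0,0],"claw":0.85}]'
python3 - <<'E'
from h import *
P=pose();print(P[:3,3])
im=bot.capture('wrist')[:,:,::-1];cv2.imwrite('pics/w26.png',im)
cv2.imwrite('pics/w26r.png',rectify(im,bot.calibration('wrist'),.02,.54,.68,-.16,-.02,4000,P))
E
```

```text
time_s: 23.0
position: [0.6145, -0.0918, 0.1134]
tool_rot: [[0.929, -0.371, -0.002], [-0.371, -0.929, -0.0], [-0.002, 0.001, -1.0]]
ft_force: [-0.6, 0.6, 0.5]
width: 0.0799
time_s: 23.25
position: [0.6151, -0.0859, 0.1144]
tool_rot: [[0.931, -0.364, -0.001], [-0.364, -0.931, 0.0], [-0.001, -0.0, -1.0]]
ft_force: [1.0, 0.4, 0.0]
width: 0.0794
[ 0.61511333 -0.08590273  0.11436448]
```

View pics/w26.png

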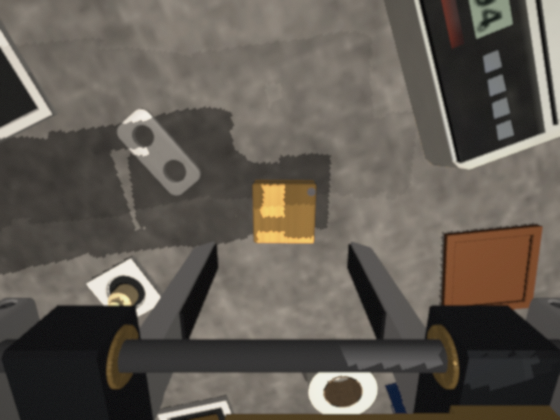

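View pics/w26r.png

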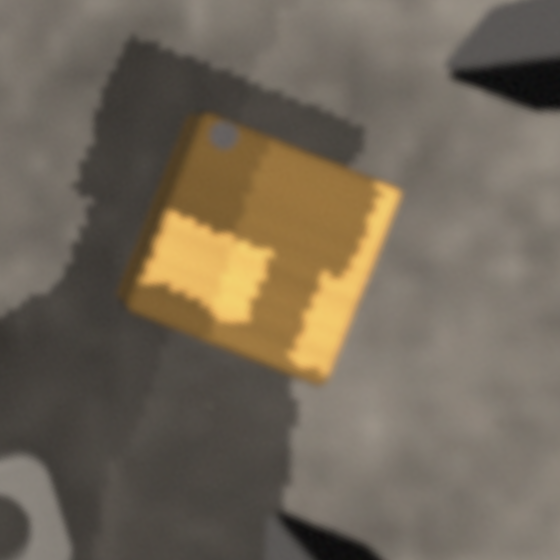

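```bash
python3 -m pendant '[{"twist":[0,0,0],"linear":[0.2,0,3],"claw":0.85},{"twist":[0,0,0],"linear":[0.2,0,6],"claw":0.85},{"twist":[0,0,0],"linear":[0.2,0,8],"claw":0.85},{"twist":[0,0,0],"linear":[0.2,0,9],"claw":0.82},{"twist":[0,0,0],"linear":[0.2,0,9.2],"claw":0.82},{"twist":[0,0,0],"linear":[0.2,0,9.2],"claw":0.82},{"twist":[0,0,0],"linear":[0.2,0,9.2],"claw":0.82},{"twist":[0,0,0],"linear":[0.2,0,9.2],"claw":0.82}]'
python3 - <<'E'
from h import *
P=pose();print(P[:3,3])
im=bot.capture('wrist')[:,:,::-1];cv2.imwrite('pics/w27.png',cv2.resize(im[160:340,180:380],None,fx=3,fy=3))
E
```

```text
time_s: 23.97
position: [0.6179, -0.0881, 0.0245]
tool_rot: [[0.931, -0.366, 0.002], [-0.366, -0.931, -0.0], [0.002, -0.0, -1.0]]
ft_force: [-0.5, 0.5, -0.3]
width: 0.0769
[ 0.61792371 -0.08807502  0.02454516]
```

View pics/w27.png

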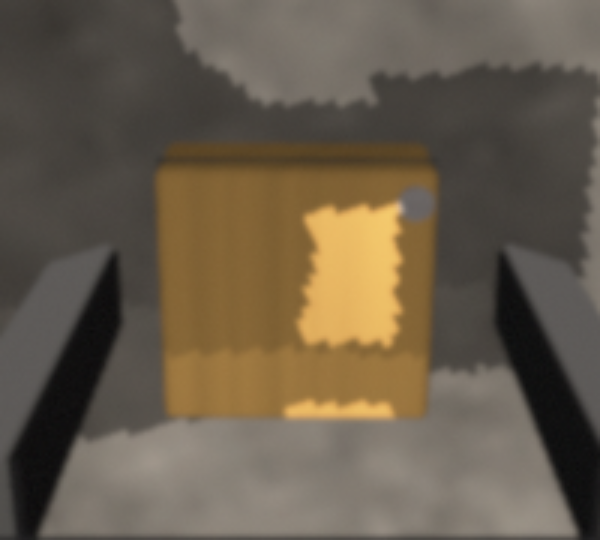

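```bash
python3 -m pendant '[{"twist":[0,0,0],"linear":[-0.15,-0.1,0.25],"claw":0.8},{"twist":[0,0,0],"linear":[-0.15,-0.1,0.45],"claw":0.74},{"twist":[0,0,0],"linear":[-0.15,-0.1,0.45],"claw":0.68},{"twist":[0,0,0],"linear":[-0.15,-0.1,0.45],"claw":0.62},{"twist":[0,0,0],"linear":[-0.15,-0.1,0.45],"claw":0.45},{"twist":[0,0,0],"linear":[-0.15,-0.1,0.45],"claw":0.45},{"twist":[0,0,0],"linear":[-0.15,-0.1,0.45],"claw":0.45},{"twist":[0,0,0],"linear":[-0.15,-0.1,0.45],"claw":0.45}]' 30
python3 - <<'E'
from h import *
im=bot.capture('wrist')[:,:,::-1];cv2.imwrite('pics/w28.png',cv2.resize(im[160:340,180:380],None,fx=3,fy=3))
delta(.4225,.101,.09,0)
for n in('scene','side'):cv2.imwrite(f'pics/{n}28r.png',rectify(cv2.imread(f'pics/{n}0.png'),bot.calibration(n),.007,.35,.5,.02,.17,3600))
E
```

```text
time_s: 24.68
position: [0.6161, -0.0867, 0.0185]
tool_rot: [[0.931, -0.366, 0.0], [-0.366, -0.931, -0.0], [0.0, -0.0, -1.0]]
ft_force: [-1.2, -0.2, 0.7]
width: 0.0534
pos [ 0.6161 -0.0867  0.0185] yaw -21.5 lin [-24.88 -10.38  -7.15] twist [  0.   -0.  -21.5] q6 10.1
```

View pics/w28.png

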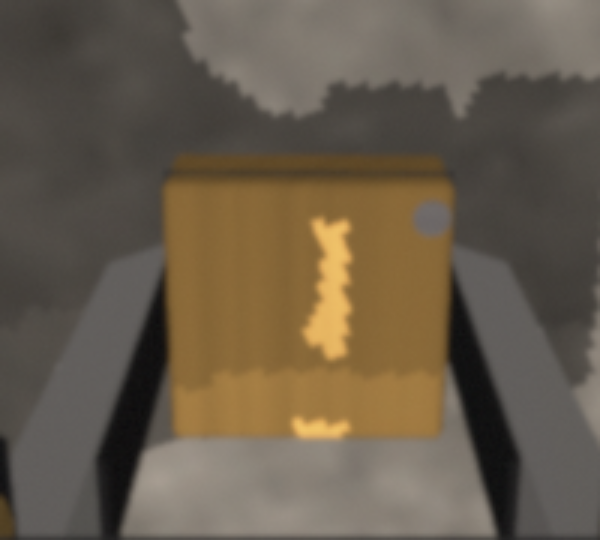

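View pics/scene28r.png

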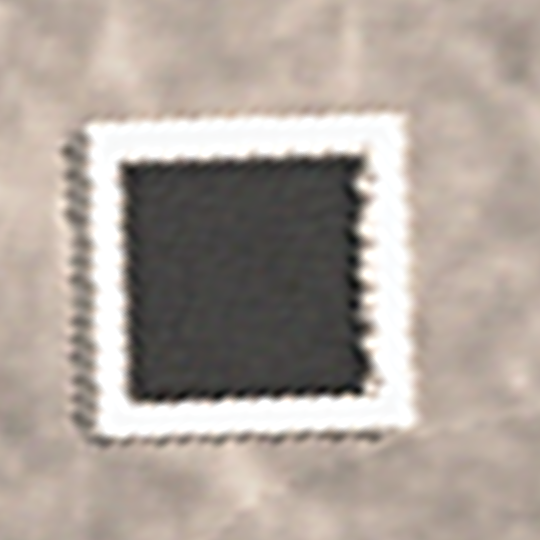

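View pics/side28r.png

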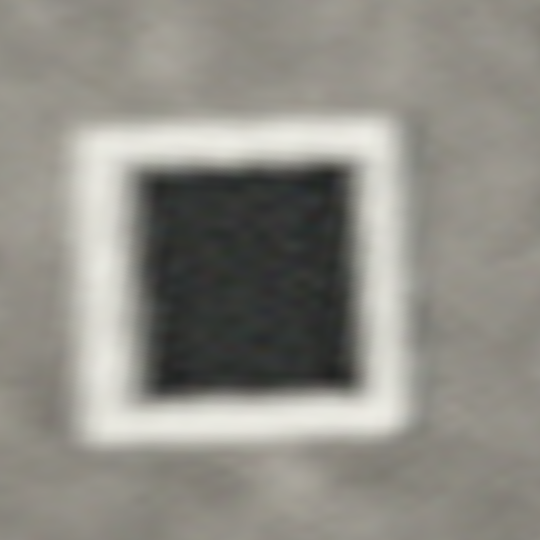

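```bash
python3 -m pendant '[{"twist":[0,0,0],"linear":[0,0,-2],"claw":0.45},{"twist":[0,0,0],"linear":[0,0,-5],"claw":0.45},{"twist":[0,0,-3],"linear":[-2.5,-1,-7.1],"claw":0.45},{"twist":[0,0,-7],"linear":[-6,-2.5,-7.1],"claw":0.45},{"twist":[0,0,-11],"linear":[-9.6,-4,-7.1],"claw":0.45},{"twist":[0,0,-15],"linear":[-13.2,-5.5,-7.1],"claw":0.45},{"twist":[0,0,-19],"linear":[-16.8,-7,-7.1],"claw":0.45},{"twist":[0,0,-22],"linear":[-20.4,-8.5,-7.1],"claw":0.45},{"twist":[0,0,-23],"linear":[-23.5,-9.8,-7.1],"claw":0.45},{"twist":[0,0,-23],"linear":[-24.9,-10.4,-7.1],"claw":0.45}]';python3 -m pendant '[{"twist":[0,0,0],"linear":[0,0,0],"claw":0.45},{"twist":[0,0,0],"linear":[0,0,0],"claw":0.45},{"twist":[0,0,0],"linear":[0,0,0],"claw":0.45}]'
python3 - <<'E'
from h import *
delta(.4228,.102,.023,1.5)
P=pose()
im=bot.capture('wrist')[:,:,::-1];cv2.imwrite('pics/w29.png',im)
cv2.imwrite('pics/w29r.png',rectify(im,bot.calibration('wrist'),.007,.35,.5,.02,.17,3600,P))
E
```

```text
time_s: 25.57
position: [0.4194, 0.1031, 0.0891]
tool_rot: [[1.0, 0.03, -0.002], [0.03, -1.0, 0.0], [-0.002, -0.0, -1.0]]
ft_force: [0.1, -0.4, -3.9]
width: 0.0536
time_s: 25.82
position: [0.4228, 0.101, 0.0895]
tool_rot: [[1.0, 0.027, 0.0], [0.027, -1.0, -0.0], [0.0, 0.0, -1.0]]
ft_force: [-0.0, -1.4, -4.6]
width: 0.0539
pos [0.4228 0.101  0.0895] yaw 1.5 lin [-0.   -0.1   6.65] twist [ 0. -0.  0.] q6 7.1
```

View pics/w29.png

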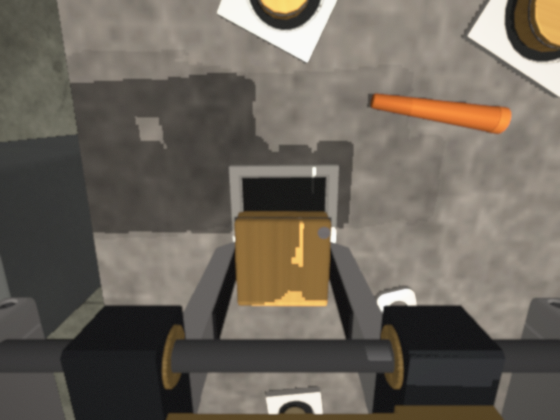

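View pics/w29r.png

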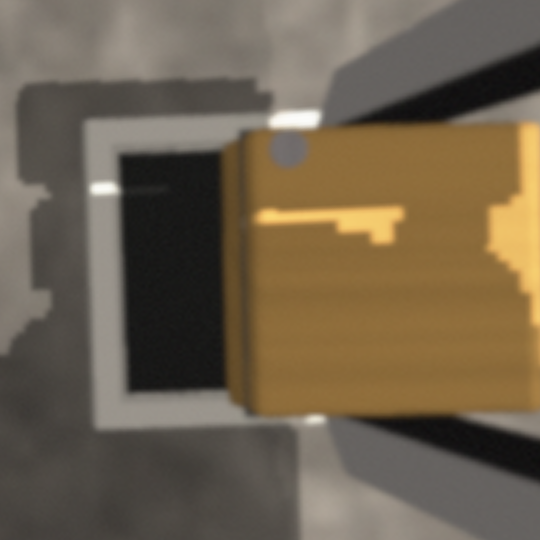

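```bash
python3 -m pendant '[{"twist":[0,0,0],"linear":[0.05,-0.1,2.5],"claw":0.45},{"twist":[0,0,0],"linear":[0.05,-0.1,4.5],"claw":0.45},{"twist":[0,0,0],"linear":[0.05,-0.1,5.8],"claw":0.45},{"twist":[0,0,0],"linear":[0.05,-0.1,6.3],"claw":0.45},{"twist":[0,0,0],"linear":[0.05,-0.1,6.5],"claw":0.45},{"twist":[0,0,0],"linear":[0.05,-0.1,6.5],"claw":0.45},{"twist":[0,0,0],"linear":[0.05,-0.1,6.5],"claw":0.45},{"twist":[0,0,0],"linear":[0.05,-0.1,6.5],"claw":0.45}]'
python3 - <<'E'
from h import *
P=pose();print(P[:3,3])
im=bot.capture('wrist')[:,:,::-1];cv2.imwrite('pics/w30.png',cv2.resize(im[160:340,180:380],None,fx=3,fy=3))
im=bot.capture('side')[:,:,::-1];cv2.imwrite('pics/s30.png',cv2.resize(im[160:230,150:250],None,fx=6,fy=6))
E
```

```text
time_s: 26.53
position: [0.4234, 0.1023, 0.0252]
tool_rot: [[1.0, 0.026, 0.001], [0.026, -1.0, 0.0], [0.001, -0.0, -1.0]]
ft_force: [-0.4, 0.2, -3.9]
width: 0.0537
[0.42344922 0.10228653 0.02520894]
```

View pics/w30.png

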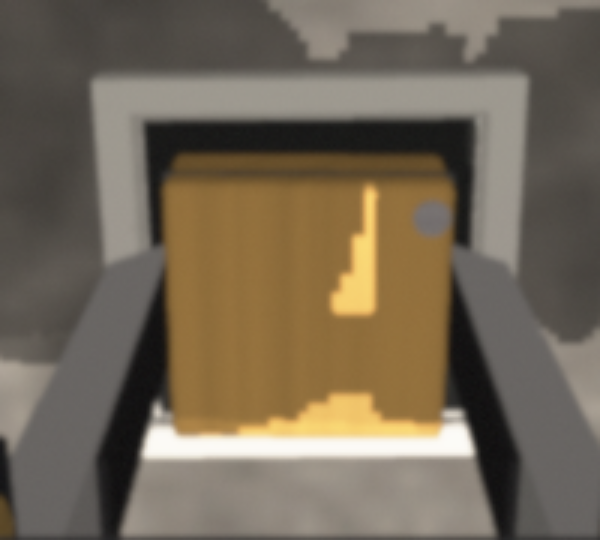

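View pics/s30.png

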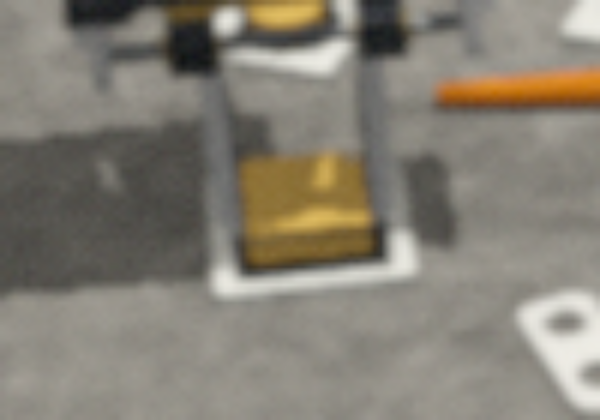

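The square is centred in its recess, with black floor showing on every visible side. Now lower and release.

```bash
python3 -m pendant '[{"twist":[0,0,0],"linear":[0,0,0.15],"claw":0.45},{"twist":[0,0,0],"linear":[0,0,0.2],"claw":0.45},{"twist":[0,0,0],"linear":[0,0,0.2],"claw":0.45},{"twist":[0,0,0],"linear":[0,0,0.2],"claw":0.45},{"twist":[0,0,0],"linear":[0,0,0.2],"claw":0.6},{"twist":[0,0,0],"linear":[0,0,0.2],"claw":0.66},{"twist":[0,0,0],"linear":[0,0,0.2],"claw":0.72},{"twist":[0,0,0],"linear":[0,0,0.2],"claw":0.74},{"twist":[0,0,0],"linear":[0,0,-2],"claw":0.75},{"twist":[0,0,0],"linear":[0,0,-6],"claw":0.8}]';python3 -m pendant '[{"twist":[0,0,0],"linear":[0,0,-4],"claw":0.82},{"twist":[0,0,0],"linear":[0,0,-8],"claw":0.82},{"twist":[0,0,0],"linear":[0,0,-12],"claw":0.82},{"twist":[0,0,0],"linear":[0,0,-14],"claw":0.82},{"twist":[0,0,0],"linear":[0,0,-14],"claw":0.82},{"twist":[0,0,0],"linear":[0,0,-14],"claw":0.82}]'
python3 - <<'E'
from h import *
for n in('wrist','side','scene'):
    im=bot.capture(n)[:,:,::-1];cv2.imwrite(f'pics/{n}31.png',im)
    if n=='side': cv2.imwrite('pics/side31z.png',cv2.resize(im[130:340,140:320],None,fx=2.8,fy=2.8,interpolation=2))
E
```

```text
time_s: 27.47
position: [0.4209, 0.102, 0.0824]
tool_rot: [[1.0, 0.027, -0.007], [0.027, -1.0, -0.001], [-0.007, 0.001, -1.0]]
ft_force: [0.4, -0.1, -0.5]
width: 0.0737
time_s: 27.97
position: [0.4231, 0.1023, 0.225]
tool_rot: [[1.0, 0.027, 0.002], [0.027, -1.0, 0.0], [0.002, -0.0, -1.0]]
ft_force: [-0.2, -0.2, -0.2]
width: 0.0774
```

View pics/wrist31.png

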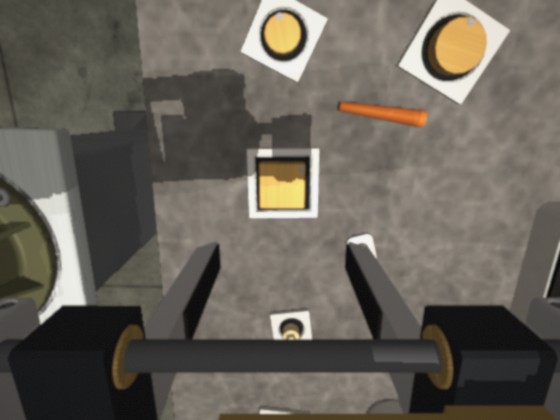

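View pics/side31z.png

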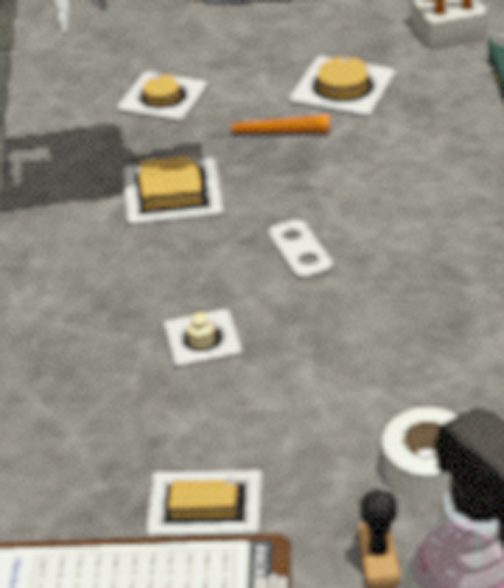

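View pics/scene31.png

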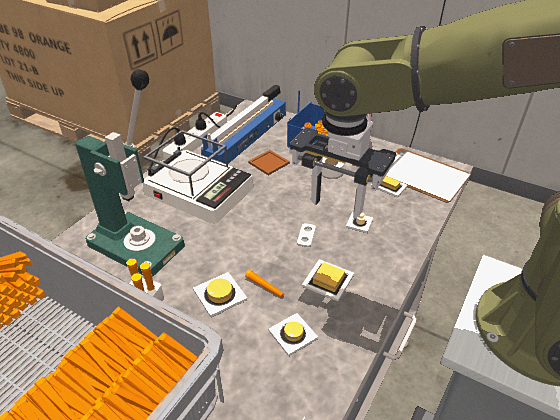

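All five appear seated. I'll zoom in once on each to check they are flat.

Run:
```python
import cv2,numpy as np
a=cv2.imread('pics/scene31.png')
t=[cv2.resize(a[y-25:y+25,x-30:x+30],(260,217),interpolation=2) for x,y in[(329,277),(219,292),(293,332),(360,222),(392,185)]]
t.append(np.zeros_like(t[0]))
cv2.imwrite('pics/z31.png',np.vstack([np.hstack(t[:3]),np.hstack(t[3:])]))
```

```text
(no output)
```

View pics/z31.png

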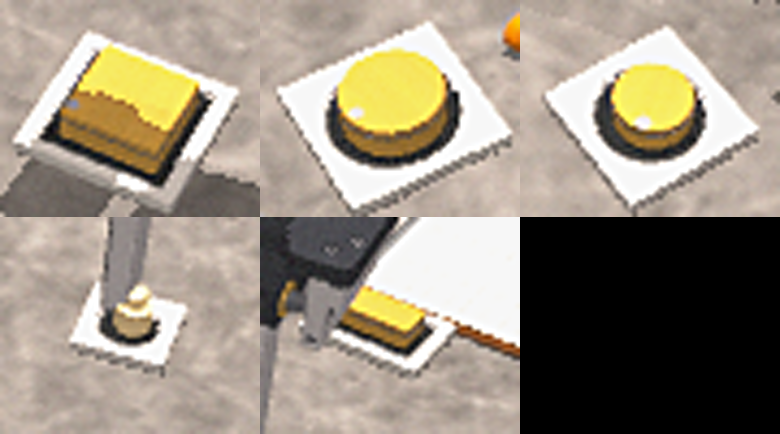

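All five are flat in their recesses with a clear black margin around each, and the gripper is clear of them.

```bash
python3 -c "
from bench import bot
print(bot.job_done())"
```

```text
the job is handed in; nothing more can be done
None
```

All five brass weights are upright and flat in the recess of their own white holder, and the job was handed in at about 28 s of the 120 s allowed. I took the piles apart from the top, in this order: knob, bar, small round, large round, square.

- **Last pictures:** the scene, side and wrist views showed each weight seated flat with black recess floor around it. In the scene close-up the gripper partly hid the knob and bar, but the side view showed both clearly.
- **Gripper and surroundings:** the gripper was lifted clear at z 0.225 m before hand-in. The brown look-alike holder, the two-hole white plate and the carrot were not touched.
- **Forces:** wrist forces stayed within about 5 N in every reading.
- **Disagreements:** the cameras differed by 1 to 4 mm on the holder positions, so I used averages, well inside the 8 mm recess margins. I let go of the weights about 0 to 2 mm above the recess floor.
- **Failures:** none of the checks failed.

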